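Carry the balanced tipping hopper to the grain tester's dock

ROBOT

A 7-joint arm with a two-finger parallel gripper is mounted at the origin on the work surface. World frame = base frame: x ahead of the robot, y to its left, z up, the work surface at z = 0. Lengths are in m, angles in degrees, forces in N, time in s.
With the tool pointing down it reaches from about 0.4 to 0.9 m from the base axis. Payload 5.5 kg.
Tool frame: the origin (TCP) lies between the finger pads; the fingertips stand 11 mm ahead of it and the grasp point (between the pads) lies 8 mm behind it; z points along the fingers, y is the line along which they close (so a half turn about z gives the same grasp; the last joint's range is limited). The gripper opens to 85 mm and grips with 20 to 120 N. Pads are 22 mm wide; open, the fingers measure 114 mm over their backs; the gripper's body (76 mm by 85 mm) begins 54 mm behind the grasp point. The pads swing forward as they close: fully open they stand 13 mm farther back than shut.
Start: joints at [-56.081, 28.699, -24.465, 88.831, 12.651, 65.22, -12.049], TCP at [0.21, 0.615, 0.242] pointing down, gripper open.
Joint ranges: [-164.97, 164.97], [-17.58, 116.51], [-87.97, 89.64], [11.32, 138.91], [-80.73, 260.73], [10.89, 115.49], [-147.41, 147.41]. Speed limits (degrees/s): [147.25, 147.25, 180, 180, 180, 180, 180].

INTERFACE

Orientations are given as a 3x3 rotation matrix whose columns are the frame's x, y, z axes.
In Python, from rig import state, eyes, workorder gives the robot as it stands.
- The arm moves only by the shell command python3 -m crank 'ROWS' [OPENING] [FORCE]. ROWS is a JSON object of lists of equal length, an entry for each row: "dp": the shift along the world's x, y, z in m, a list of three; "turn": the turn about the world's z in rad. A call has 1 to 8 rows; each row is the pose to reach, as a shift and turn from the pose commanded when the call began; what a row does not reach only later rows make up. A row lasts 1/8 s, in which the tool goes at most 62.5 mm and 10.7 degrees, less where a joint would pass 70% of its speed; a pose out of reach is approached as far as the arm can. A call with a gripper value outside its range is refused whole. OPENING is the finger opening in m, from 0 to 0.0854, set as the call begins (- or left out, the last holds). The fingers move at their own pace and stop on an object; FORCE is the grip in N (left out, the last holds). Time passes only in rows, so rows that repeat a pose let the fingers close. It gives the time, the measured TCP pose, the force, the opening and the grip force at its end, in the units of the state.
- state(): the state, without advancing time (a new reading comes with each control period).
- eyes.grab_frame(name): name is "scene" or "side" or "wrist"; returns a dict with "color" (400x640x3 uint8, blue, green, red), "fov_y" (degrees; the focal length in pixels is half the picture's height over the tangent of half this angle, whatever the lens; pixels are square), "cx", "cy" (the principal point, pixels), "xyz" and "rotation" of the camera in the world; the wrist camera has in their place "mount" (4x4, takes a point from camera to tool coordinates, whose origin is the TCP and whose axes are the flange's). Camera axes: x right, y up, looking along -z (the intrinsics and any distortion apply to the point x, -y, -z); pixel columns grow to the right and rows downward; lengths in m; the calibration is good to about 2 mm. A picture is of the moment at which its call begins: read the wrist's pose just before it. There is no depth.
- workorder.finish_job(): hands the job in; it is judged then, once.
Trained networks look in the newest picture that a camera, given by its name, has taken for a name from the list of things; names that differ only in an ending like _2 or _b are one class to them, and where a whole thing is asked for, a point or a joint stands for the part that bears it (a point fixed in the world has none). Each returns a list of dicts, best first, with "score" (0 to 1); they miss things now and then, are a little off and sometimes report something else, mostly with a low value. They report only what shows in the picture. A call takes as long as a camera call.
- eyes.search_frame(name, camera): "at" ([column, row] in pixels, amid what is visible of it).
- eyes.pinpoint(name, camera): "at" ([column, row] in pixels: a listed point, or the origin of a listed thing).
The state is a dict: "time_s": time; "joints": joint angles; "joint_vel": joint speeds; "joint_efforts": joint torques, N m; "tcp_pos": TCP position; "ee_rot": TCP orientation; "wrist_force": force on the tool from outside, world axes, zero at the start; "torque": the same for the moment, N m; "gripper_width": finger opening in m; "grasp_force": force on a finger pad.
Only numpy, scipy, OpenCV 4.12 (cv2) and the standard library are available. Lean on these libraries where they do the work, as an engineer would, in place of code of your own. Each camera call takes 0.05 s, during which the arm holds its last target. There are 200 camera calls.

TASK

Pick up the carrying frame by its top bar, raise it about 50 mm where it stands, and bring the leaning top-heavy hopper upright and free of both its stops; keep it balanced there for at least 4 seconds before moving off. Carry the frame to the tester's dock without letting the hopper fall back onto a stop or jerking it about, keep it balanced over the dock, the foot clear above the catch, for at least 2 seconds, then lower the frame squarely into the dock so that the catch takes the hopper's tail weight and holds it upright, and let go. Leave the bottle and brush alone.

Things in the scene. Friction and masses are not known exactly. Their poses are not given: they have to be found in the camera images.
- frame: Loose steel carrying frame, 0.40 kg, a tall arch on an open rectangular foot standing on the bench. Origin: centre of the foot's underside. Foot 140 mm (its x) by 160 mm (its y), of bars 12 x 12 mm. Posts 22 x 10 mm at y = +-70 mm carry the top bar. The hopper's hinge runs along the frame's y, 110 mm above the origin.
- bar (a point): Centre of the black top bar (the handle), 260 mm above the frame's origin. The bar is 24 mm thick (frame x), 150 mm long (y) and 30 mm high. Grip it from above at its middle, fingers closing along the frame's x. Axes as the frame's.
- hopper (a joint): Hopper angle in the frame (rad) about frame +y: 0 = in line, + = top towards frame +x. Stops +-0.22; starts resting on +0.22. Nominal: 0.47 kg (+-15 %), mass centre 7.5 mm above the hinge, m g l = 0.035 N m, inertia about hinge 0.0033 kg m2, centring spring to frame 0.021 N m/rad (weaker than gravity: unstable, time constant 0.5 s), damping 0.004 N m s/rad, friction 0.0002 N m.
- hopper_lid (a point): Centre of the top of the lid of the hopper, a steel can 90 mm wide (lid 94 mm), 139 mm high, hung between the posts; 99 mm above the hinge along the hopper's axis. Its z is that axis (vertical = upright), its y the hinge. Tilting the frame about its y by p pushes the hopper the same way with 0.021 p N m; accelerating the hinge by a along x pushes it with -m l a.
- tail (a point): Centre of the hopper's tail weight, a cylinder of 32 mm diameter, 50 mm long, parallel to the hinge and 75 mm below it (lowest point 19 mm above the frame's underside). Axes as the lid's.
- dock: Fixed dock of a grain tester: grey plate 200 mm (x) by 220 mm (y), 20 mm high; green console 55 mm high from x = 100 to 190 mm (knobs to 67 mm). Origin: centre of the plate's underside. Four flared rims, 19 mm above the plate, enclose a 150 x 170 mm pocket for the frame's foot (5 mm play each side; the mouth 11 mm wider each side).
- seat (a point): Centre of the pocket floor, on the plate's top 20 mm above the bench; the frame's origin belongs here, frame x along dock x (either way round).
- catch (a point): Centre of the mouth of the catch, 50 mm above the seat: two cheeks 50 mm long, parallel to the dock's y, 39 mm apart up to 35 mm above the plate, flared above that to 67 mm at 50 mm above the plate. The tail weight enters from above; between the straight cheeks the hopper is held. Bring the foot in above the cheeks.
- sample_bottle: Bystander: amber bottle, 60 mm diameter, 130 mm high, origin under its centre.
- brush: Bystander: flat red-handled brush about 215 mm long lying on the bench, origin between handle and ferrule at the underside.

How it is judged (in metres and radians):
On the way, in this order (a step that is already met when the one before it is completed fails the run):
1. the frame is lifted clear near where it stood and the hopper is kept balanced, upright within 0.15 rad and within 0.12 rad of its mid-position, for 4 s (height (world z) of frame above 0.02 m and distance of frame from where it was at the start of the episode below 0.12 m and value of joint hopper between -0.12 and 0.12 rad and angle between hopper_lid's own z axis and vertical below 0.15 rad), for 4 s.
2. the frame is held over the dock (within 30 mm, at least 35 mm above its plate) with the hopper balanced for 2 s (horizontal distance between frame and seat below 0.03 m and z of frame in the frame of seat above 0.035 m and value of joint hopper between -0.12 and 0.12 rad and angle between hopper_lid's own z axis and vertical below 0.15 rad), for 2 s.
At the end, for the whole second after the job is handed in: The frame stands in the dock's pocket, its foot flat on the plate (within 6 mm in height, 12 mm of the seat centre, 0.12 rad of square, tilted less than 0.06 rad), at rest, with the tail weight caught so that the hopper is within 0.16 rad of its mid-position and still; the robot has let go (horizontal distance between frame and seat below 0.012 m and z of frame in the frame of seat between -0.005 and 0.006 m and angle between the x axis of frame and the x axis of dock, either way round below 0.12 rad and angle between frame's own z axis and vertical below 0.06 rad and linear speed of frame below 0.02 m/s and value of joint hopper between -0.16 and 0.16 rad and velocity of joint hopper between -0.1 and 0.1 rad/s); the robot touches nothing.
It fails at once if carried more than 120 mm from where it stood while the hopper lay near a stop (beyond 0.18 rad) (distance of frame from where it was at the start of the episode above 0.12 m and (value of joint hopper above 0.18 rad or value of joint hopper below -0.18 rad)).
It fails at once if the hopper slammed over (turning faster than 5 rad/s in its frame) (velocity of joint hopper above 5 rad/s or velocity of joint hopper below -5 rad/s).
It fails at once if the hopper tipped more than 0.5 rad from vertical and spilled (angle between hopper_lid's own z axis and vertical above 0.5 rad).
It fails at once if a bystander was moved more than 30 mm (distance of any of sample_bottle, brush from where it was at the start of the episode above 0.03 m).
It also fails if it takes over 72 s, if anything falls off the work surface, if the arm or the gripper's body presses on something with over 40 N, if the wrist force passes 120 N, or if a joint passes its speed limit or range.

## Working session

There is one attempt and no reset: what is moved stays moved. The work goes in short steps, Python scripts to look and compute and a shell command to move; the robot and the scene stay as the last step left them, time stands still between calls to the robot, and variables do not carry over. Pictures are saved under pics/ and viewed, at most 13 in all, crops included, and the job is handed in when it is done.

```bash
ls; mkdir -p pics
cat > h.py <<'E'
import numpy as np, cv2
from rig import state, eyes, workorder
def cam(n):
    s=state(); f=eyes.grab_frame(n)
    if 'mount' in f:
        T=np.eye(4);T[:3,:3]=np.array(s['ee_rot']);T[:3,3]=s['tcp_pos'];M=T@np.array(f['mount']);R,p=M[:3,:3],M[:3,3]
    else: R,p=np.array(f['rotation']),np.array(f['xyz'])
    return f,R,p
def ray(f,R,at):
    fl=200/np.tan(np.radians(f['fov_y'])/2)
    d=np.array([(at[0]-f['cx'])/fl,-(at[1]-f['cy'])/fl,-1.]);return R@d
def onz(f,R,p,at,z):
    d=ray(f,R,at);return p+d*(z-p[2])/d[2]
def proj(f,R,p,X):
    fl=200/np.tan(np.radians(f['fov_y'])/2);c=R.T@(np.array(X)-p)
    return np.array([f['cx']+fl*c[0]/-c[2],f['cy']-fl*c[1]/-c[2]])
E
python3 - <<'E'
from h import *
print({k:np.round(v,3).tolist() for k,v in state().items()})
fs={}
for n in ['scene','side','wrist']:
    f,R,p=cam(n); fs[n]=(f,R,p); cv2.imwrite(f'pics/{n}0.png',f['color'])
    print(n,[k for k in f],f['fov_y'],f['cx'],f['cy'],p.round(3),R.round(3).tolist())
    for t in ['frame','bar','hopper_lid','tail','dock','seat','catch','sample_bottle','brush']:
        r=eyes.pinpoint(t,n)
        print(' ',t,[(np.round(q['at'],1).tolist(),round(q['score'],2)) for q in r[:2]])
E
```

```text
pics
{'time_s': 0.0, 'joints': [-56.081, 28.752, -24.453, 88.891, 12.652, 65.217, -12.051], 'joint_vel': [0.145, -0.041, -0.068, 0.032, -0.044, 0.022, -0.037], 'joint_efforts': [0.001, -56.952, -5.816, -28.093, 0.011, 0.012, 0.0], 'tcp_pos': [0.21, 0.615, 0.241], 'ee_rot': [[-0.946, 0.323, -0.001], [0.323, 0.946, -0.002], [0.0, -0.002, -1.0]], 'wrist_force': [0.427, -0.574, -0.542], 'torque': [0.028, -0.03, -0.002], 'grasp_force': 0.0, 'gripper_width': 0.085}
scene ['color', 'fov_y', 'cx', 'cy', 'xyz', 'rotation'] 42.22238523393478 319.22008350720705 204.32918022419682 [ 1.329 -0.383  0.922] [[0.473, -0.593, 0.651], [0.881, 0.332, -0.338], [-0.015, 0.733, 0.68]]
  frame [([207.6, 268.5], 0.7)]
  bar [([188.4, 179.2], 0.8)]
  hopper_lid [([194.0, 206.6], 0.92)]
  tail [([201.9, 252.3], 0.7)]
  dock [([389.1, 203.1], 0.55)]
  seat [([388.1, 197.9], 0.91)]
  catch [([394.3, 182.1], 0.92)]
  sample_bottle [([346.1, 288.8], 0.64)]
  brush [([296.5, 223.9], 0.64)]
side ['color', 'fov_y', 'cx', 'cy', 'xyz', 'rotation'] 47.13397745987142 329.5041968296716 202.63007548657768 [ 0.022 -0.584  0.701] [[0.713, 0.357, -0.603], [-0.701, 0.382, -0.603], [0.015, 0.853, 0.522]]
  frame [([385.0, 360.2], 0.88), ([400.4, 247.4], 0.69)]
  bar [([400.1, 251.9], 0.68)]
  hopper_lid [([406.3, 270.7], 0.58)]
  tail [([383.0, 348.8], 0.8), ([399.4, 248.9], 0.57)]
  dock [([241.9, 242.4], 0.79)]
  seat [([241.3, 238.2], 0.77)]
  catch [([240.4, 219.8], 0.6)]
  sample_bottle [([363.7, 253.4], 0.68)]
  brush [([300.7, 304.3], 0.81)]
wrist ['color', 'fov_y', 'cx', 'cy', 'mount'] 69.15119768379664 321.6362369600877 203.59612085861906 [0.142 0.639 0.372] [[0.323, -0.909, -0.265], [0.947, 0.31, 0.089], [0.001, -0.28, 0.96]]
  frame []
  bar []
  hopper_lid []
  tail []
  dock []
  seat []
  catch []
  sample_bottle []
  brush []
```

View pics/scene0.png

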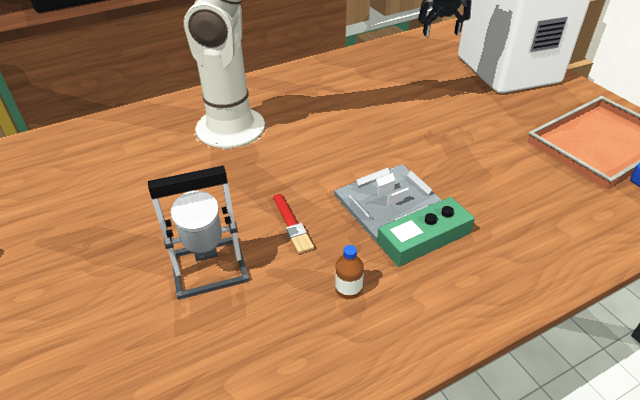

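View pics/side0.png

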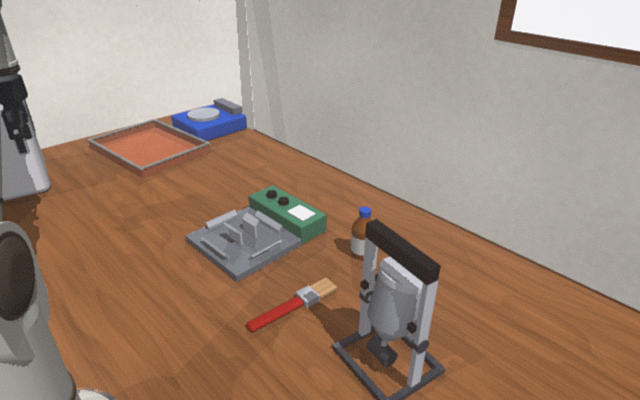

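```bash
cat >> h.py <<'E'
CAL={'scene':None,'side':None}
def tri(obs):
    A=np.zeros((3,3));b=np.zeros(3)
    for f,R,p,at in obs:
        d=ray(f,R,at);d/=np.linalg.norm(d);P=np.eye(3)-np.outer(d,d);A+=P;b+=P@p
    X=np.linalg.solve(A,b);return X,[np.round(proj(f,R,p,X)-at,1).tolist() for f,R,p,at in obs]
E
python3 - <<'E'
from h import *
C={n:cam(n) for n in ['scene','side']}
for t in ['frame','bar','hopper_lid','tail','dock','seat','catch','sample_bottle','brush']:
    o=[(*C[n],eyes.pinpoint(t,n)[0]['at']) for n in C if eyes.pinpoint(t,n)]
    X,e=tri(o); print(t,X.round(4),e)
E
```

```text
frame [ 0.507  -0.2484 -0.0016] [[-1.4, 1.3], [-1.9, -1.5]]
bar [ 0.5122 -0.2511  0.2616] [[-1.0, 1.0], [-1.4, -1.1]]
hopper_lid [ 0.5393 -0.2527  0.2025] [[0.2, -0.2], [0.2, 0.2]]
tail [-0.2491 -0.7755  1.0793] [[-0.0, 0.0]]
dock [0.5333 0.236  0.0093] [[0.1, -0.2], [0.2, 0.2]]
seat [0.5347 0.2357 0.0136] [[0.4, -0.8], [0.6, 0.7]]
catch [0.5339 0.2363 0.067 ] [[0.4, -0.7], [0.6, 0.7]]
sample_bottle [ 0.7224 -0.0008  0.0081] [[0.7, -0.9], [0.8, 0.7]]
brush [ 0.4992 -0.0204  0.0057] [[-1.7, 2.1], [-2.2, -2.2]]
```

Run:
```python
import cv2,numpy as np
a=cv2.imread('pics/scene0.png');b=cv2.imread('pics/side0.png')
c=lambda i,x,y:cv2.resize(i[y:y+75,x:x+100],(400,300),interpolation=cv2.INTER_CUBIC)
m=np.vstack([np.hstack([c(a,138,150),c(b,355,210)]),np.hstack([c(a,330,160),c(b,185,190)])])
cv2.imwrite('pics/m1.png',m)
```

```text
(no output)
```

View pics/m1.png

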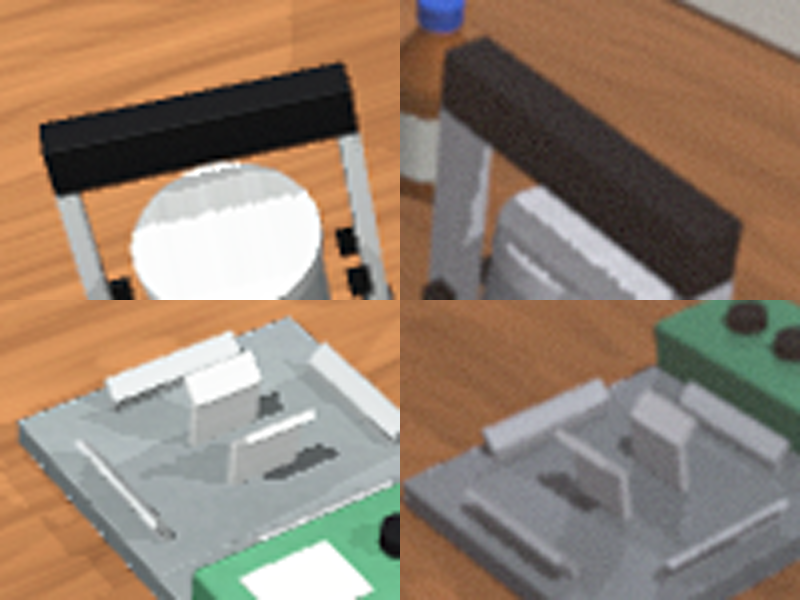

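Run:
```python
from h import *
C={n:cam(n) for n in ['scene','side']}
g=lambda n,u,v,z:onz(*C[n],(u,v),z)
for n,a,b,z in [('scene',(148.25,181.25),(223.75,165.75),.275),('side',(377.5,220),(440,265.5),.275),('scene',(334.5,190),(403,164.5),.02)]:
    A,B=g(n,*a,z),g(n,*b,z);d=B-A;print(n,A.round(4),B.round(4),np.linalg.norm(d).round(3),np.degrees(np.arctan2(d[1],d[0])).round(1))
f,R,p=C['wrist']=cam('wrist') if 0 else C['scene']
```

```text
scene [ 0.4892 -0.3203  0.275 ] [ 0.5158 -0.1746  0.275 ] 0.148 79.6
side [ 0.5341 -0.187   0.275 ] [ 0.509 -0.328  0.275] 0.143 -100.1
scene [0.436 0.127 0.02 ] [0.4355 0.346  0.02  ] 0.219 90.1
```

```bash
python3 -m crank '{"dp":[[0.03,-0.03,0.03],[0.07,-0.08,0.06],[0.11,-0.14,0.09],[0.15,-0.19,0.12],[0.18,-0.24,0.14],[0.21,-0.29,0.15],[0.24,-0.34,0.15],[0.26,-0.385,0.15]],"turn":[-0.09,-0.18,-0.27,-0.36,-0.45,-0.54,-0.63,-0.71]}'
python3 -m crank '{"dp":[[0.02,-0.06,0],[0.03,-0.12,0],[0.04,-0.18,0],[0.042,-0.24,0],[0.042,-0.30,0],[0.042,-0.36,0],[0.042,-0.42,0],[0.042,-0.46,0]],"turn":[-0.09,-0.18,-0.27,-0.36,-0.45,-0.54,-0.63,-0.71]}'
python3 -m crank '{"dp":[[0,-0.021,0],[0,-0.021,0]],"turn":[0,0]}'
python3 - <<'E'
from h import *
s=state();print({k:np.round(v,3).tolist() for k,v in s.items()})
R=np.array(s['ee_rot']);print(np.degrees(np.arctan2(R[1,1],R[0,1])))
C={n:cam(n) for n in ['scene','side','wrist']}
cv2.imwrite('pics/wrist1.png',C['wrist'][0]['color'])
for t in ['frame','bar','hopper_lid','tail']:
    for n in C:
        print(t,n,[(np.round(q['at'],1).tolist(),round(q['score'],2)) for q in eyes.pinpoint(t,n)[:2]])
f,R,p=C['wrist']
q=eyes.pinpoint('bar','wrist')
if q: print(onz(f,R,p,q[0]['at'],.26))
print(f['mount'])
E
```

```text
time_s: 4.45
tcp_pos: [0.4669, 0.2366, 0.3929]
ee_rot: [[-0.505, 0.863, 0.002], [0.863, 0.505, 0.001], [-0.0, 0.002, -1.0]]
wrist_force: [1.3, -0.0, -0.3]
gripper_width: 0.0854
grasp_force: 0.0
time_s: 5.45
tcp_pos: [0.5071, -0.2251, 0.3924]
ee_rot: [[0.183, 0.983, 0.0], [0.983, -0.183, -0.001], [-0.001, 0.001, -1.0]]
wrist_force: [0.4, 0.3, 0.7]
gripper_width: 0.0854
grasp_force: 0.0
time_s: 5.7
tcp_pos: [0.5072, -0.2445, 0.392]
ee_rot: [[0.18, 0.984, -0.0], [0.984, -0.18, -0.001], [-0.001, -0.0, -1.0]]
wrist_force: [-0.4, 0.7, -0.1]
gripper_width: 0.0852
grasp_force: 0.0
{'time_s': 5.7, 'joints': [7.807, 11.884, 18.192, 91.231, -3.735, 77.496, 16.047], 'joint_vel': [-1.881, -0.828, -2.602, 0.9, -0.852, 0.105, -1.077], 'joint_efforts': [1.058, -41.911, 3.169, -31.2, 0.173, -0.088, 0.228], 'tcp_pos': [0.507, -0.245, 0.392], 'ee_rot': [[0.18, 0.984, -0.0], [0.984, -0.18, -0.001], [-0.001, -0.0, -1.0]], 'wrist_force': [-0.418, 0.745, -0.086], 'torque': [0.04, -0.018, -0.046], 'grasp_force': 0.0, 'gripper_width': 0.085}
-10.397400149287495
frame scene [([209.5, 268.0], 0.83)]
frame side [([385.3, 359.8], 0.92)]
frame wrist [([327.6, 165.0], 0.9)]
bar scene [([188.0, 180.2], 0.81)]
bar side [([398.1, 246.9], 0.57)]
bar wrist [([327.8, 207.4], 0.73)]
hopper_lid scene []
hopper_lid side [([407.6, 271.0], 0.94)]
hopper_lid wrist [([344.4, 193.5], 0.75), ([328.6, 207.4], 0.59)]
tail scene [([202.2, 251.0], 0.89)]
tail side [([381.3, 351.6], 0.87)]
tail wrist []
[ 0.51176395 -0.25021686  0.26      ]
[[ 2.39498420e-04  9.60386076e-01  2.78672797e-01  7.17201150e-02]
 [ 9.99999839e-01 -8.66752063e-05 -5.60717523e-04 -8.21801546e-04]
 [-5.14351280e-04  2.78672886e-01 -9.60385942e-01 -1.30004730e-01]
 [ 0.00000000e+00  0.00000000e+00  0.00000000e+00  1.00000000e+00]]
```

View pics/wrist1.png

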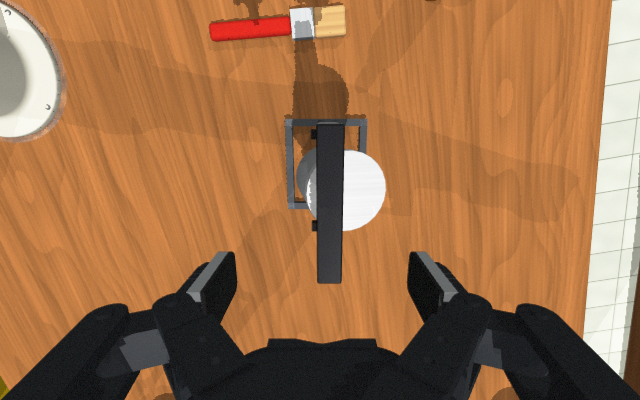

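```bash
python3 -m crank '{"dp":[[0,0,-0.03],[0,0,-0.06],[0,0,-0.09],[0,0,-0.12],[0,0,-0.138],[0,0,-0.138]],"turn":[0,0,0,0,0,0]}'
python3 - <<'E'
from h import *
f,R,p=cam('wrist');cv2.imwrite('pics/w2.png',f['color'])
E
```

```text
time_s: 7.25
tcp_pos: [0.5072, -0.2424, 0.253]
ee_rot: [[0.177, 0.984, -0.002], [0.984, -0.177, 0.001], [0.0, -0.003, -1.0]]
wrist_force: [0.9, -0.3, -0.6]
gripper_width: 0.0857
grasp_force: 0.0
```

View pics/w2.png

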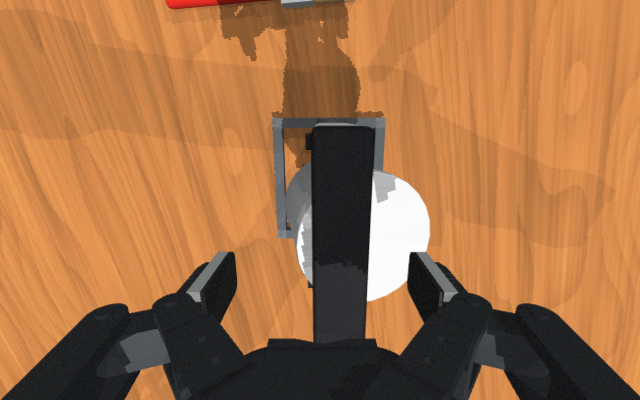

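```bash
python3 -m crank '{"dp":[[0.005,-0.008,0],[0.005,-0.008,0],[0.005,-0.008,0]],"turn":[0,0,0]}'
python3 -m crank '{"dp":[[0,0,0],[0,0,0],[0,0,0],[0,0,0],[0,0,0],[0,0,0],[0,0,0],[0,0,0]],"turn":[0,0,0,0,0,0,0,0]}' 0.0 110
python3 - <<'E'
from h import *
f,R,p=cam('wrist');cv2.imwrite('pics/w3.png',f['color']);print(state()['torque'],state()['wrist_force'],state()['joints'])
E
```

```text
time_s: 7.68
tcp_pos: [0.5132, -0.2511, 0.2547]
ee_rot: [[0.177, 0.984, 0.001], [0.984, -0.177, -0.0], [-0.0, 0.001, -1.0]]
wrist_force: [-0.3, 0.7, 0.1]
gripper_width: 0.0856
grasp_force: 0.0
time_s: 8.68
tcp_pos: [0.5133, -0.2508, 0.2544]
ee_rot: [[0.177, 0.984, 0.001], [0.984, -0.177, -0.0], [-0.0, 0.001, -1.0]]
wrist_force: [3.0, 0.3, 1.3]
gripper_width: 0.0229
grasp_force: 109.1
[-0.01857543 -0.51606276 -0.0155177 ] [ 2.95368349 -1.13037161  2.21330535] [  9.24029454  18.48760404  17.48072995 100.95705464  -6.24106335
  61.43615981  18.6653283 ]
```

View pics/w3.png

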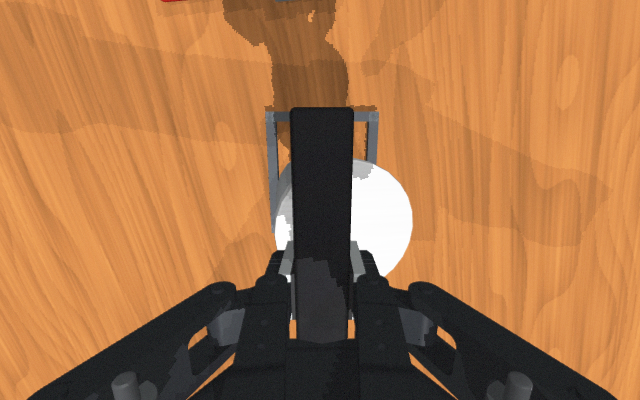

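```bash
cat > ang.py <<'E'
from h import *
ROWS=np.arange(170,236,2)
OFF=dict(x0=0.0,y0=0.0,zb=0.2544)   # frame origin offset in tool frame
G=np.linspace(-.3,.3,121)
def pred(f,th,side,o=OFF):
    M=np.linalg.inv(np.array(f['mount']));a=np.linspace(0,2*np.pi,721)
    u,v=.047*np.cos(a),.047*np.sin(a)
    X=u*np.cos(th)+.099*np.sin(th);Z=.110+.099*np.cos(th)-u*np.sin(th)
    T=np.c_[v+o['y0'],X+o['x0'],o['zb']-Z,np.ones_like(a)]
    c=(T@M.T)[:,:3];fl=200/np.tan(np.radians(f['fov_y'])/2)
    col=f['cx']+fl*c[:,0]/-c[:,2];row=f['cy']-fl*c[:,1]/-c[:,2]
    k=np.argmax(row),np.argmin(row)
    i=(a>np.pi/2)&(a<1.5*np.pi) if side=='L' else ~((a>np.pi/2)&(a<1.5*np.pi))
    s=np.argsort(row[i]);return np.interp(ROWS,row[i][s],col[i][s])
def edges(img,side):
    b=cv2.GaussianBlur(img[:,:,0],(3,3),0).astype(float);t=125;out=[]
    for r in ROWS:
        rg=range(470,345,-1) if side=='R' else range(190,300)
        e=np.nan
        for c in rg:
            if b[r,c]>t and b[r,c+(-3 if side=='R' else 3)]>t:
                p=c+(1 if side=='R' else -1);e=c+(p-c)*(b[r,c]-t)/(b[r,c]-b[r,p]+1e-9);break
        out.append(e)
    return np.array(out)
def theta(f):
    res={}
    for s in 'RL':
        m=edges(f['color'],s);d=np.array([np.nanmedian(m-pred(f,g,s)) for g in G]) if np.isfinite(m).sum()>8 else None
        if d is None: res[s]=np.nan;continue
        res[s]=float(np.interp(0,-d[np.argsort(-d)] if 0 else d[::-1],G[::-1]))
    return res
E
python3 - <<'E'
from ang import *
f=eyes.grab_frame('wrist')
for s in 'RL':
    m=edges(f['color'],s);print(m[::3].round(1));print(pred(f,.22,s)[::3].round(1),pred(f,0,s)[::3].round(1))
print(theta(f)); b=f['color'][:,:,0]; print(b[220,255:300:3],b[220,395:425:2],b[140,360:385:2])
# bar far end projected row
M=np.linalg.inv(np.array(f['mount']));fl=200/np.tan(np.radians(f['fov_y'])/2)
for P in [(-.012,.075,.275),(.012,.075,.275),(-.07,.08,.012),(.07,.08,.012)]:
    c=M@[P[1],P[0],.2544-P[2],1];print(P,f['cx']+fl*c[0]/-c[2],f['cy']-fl*c[1]/-c[2])
E
```

```text
[386.9 393.9 400.1 403.8 407.5 409.7 411.4 412.8 413.  413.2 412.4]
[392.5 400.8 406.7 411.2 414.6 417.1 418.9 420.  420.5 420.5 419.9] [357.  367.  374.3 380.  384.4 388.  390.7 392.8 394.2 395.  395.3]
[  nan   nan   nan   nan 283.2 280.2 278.2 275.7 274.4 274.  272.1]
[326.1 316.3 308.9 303.  298.2 294.2 291.  288.4 286.5 285.  284.2] [288.6 278.6 271.3 265.6 261.1 257.6 254.8 252.7 251.3 250.5 250.2]
{'R': 0.1548137858073816, 'L': 0.14421839050973256}
[ 82  79  78  80  78  87 117 178 254 254 202 176 179  26  31] [253 253 253 253 253 252 252 252 251 108  77  71  76  72  79] [ 72  70  52  46 102 110 111 109 108  77  73  76  75]
(-0.012, 0.075, 0.275) 290.345784199479 109.87490410476329
(0.012, 0.075, 0.275) 357.20806240409877 109.89267231054119
(-0.07, 0.08, 0.012) 264.98591915105123 112.34088570625309
(0.07, 0.08, 0.012) 379.3114739188427 112.37072193306453
```

Run:
```python
from ang import *
for n in ['w2','w3']:
    f0=cv2.imread(f'pics/{n}.png')
for i in range(3):
    f=eyes.grab_frame('wrist');s=state();print(s['time_s'],theta(f),np.round(s['torque'],3),np.round(s['wrist_force'],2))
f['color']=cv2.imread('pics/w3.png');print(theta(f))
f=eyes.grab_frame('side');c=f['color'];cv2.imwrite('pics/s4.png',cv2.resize(c[200:400,310:470],(640,600*640//640//1*1),interpolation=cv2.INTER_CUBIC) if 0 else cv2.resize(c[200:400,320:470],(450,600),interpolation=cv2.INTER_CUBIC))
```

```text
8.825 {'R': 0.15931198380876538, 'L': 0.1458123672303727} [ 0.012 -0.578  0.003] [ 3.47 -0.87  1.99]
8.875 {'R': 0.16492478843721908, 'L': 0.1524387160112623} [ 0.021 -0.613  0.032] [ 3.13 -1.    2.92]
8.925 {'R': 0.17104690233251932, 'L': 0.15746576696955278} [-0.009 -0.668  0.017] [3.86 0.01 2.68]
{'R': 0.15121556037259642, 'L': 0.1431498872899659}
```

View pics/s4.png

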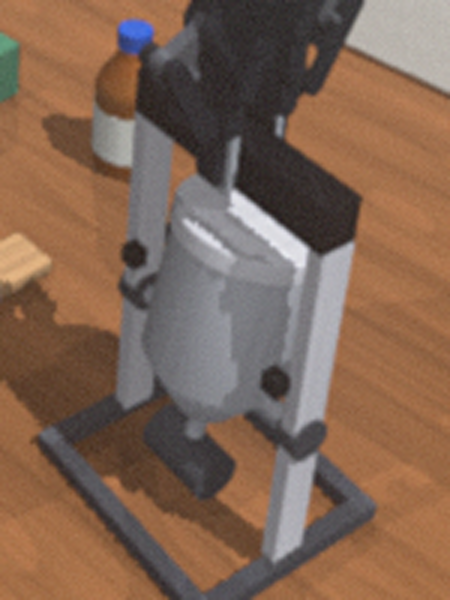

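```bash
python3 -m crank '{"dp":[[0,0,0.01],[0,0,0.025],[0,0,0.04],[0,0,0.048],[0,0,0.05],[0,0,0.05],[0,0,0.05],[0,0,0.05]],"turn":[0,0,0,0,0,0,0,0]}'
python3 - <<'E'
from ang import *
for i in range(2):
    s=state();f=eyes.grab_frame('wrist');print(s['time_s'],theta(f),np.round(s['torque'],3),np.round(s['wrist_force'],2),s['tcp_pos'])
cv2.imwrite('pics/w5.png',f['color'])
m=edges(f['color'],'R');print((m-pred(f,.22,'R'))[::3].round(1))
E
```

```text
time_s: 9.98
tcp_pos: [0.5126, -0.2506, 0.3036]
ee_rot: [[0.177, 0.984, -0.001], [0.984, -0.177, 0.0], [0.0, -0.001, -1.0]]
wrist_force: [-0.4, 0.4, -7.9]
gripper_width: 0.0226
grasp_force: 108.6
9.975 {'R': 0.2055699471277339, 'L': 0.2035991567627055} [ 0.041 -0.036 -0.016] [-0.42  0.36 -7.91] [ 0.51261398 -0.2506272   0.30360576]
10.025 {'R': 0.20550489330287017, 'L': 0.20422616628995985} [ 0.008 -0.038  0.031] [ 0.06  0.39 -7.81] [ 0.51269824 -0.25066404  0.30369681]
[ 2.   0.2  0.1 -0.8 -0.7 -1.4 -1.6 -1.8 -2.1 -2.1 -2.7]
```

```bash
cat > mpc.py <<'E'
import numpy as np, json
from scipy.optimize import least_squares
P=dict(al=4.24,be=1.21,ga=1.07,lag=.03,b=0.0)
DT=.0125
def sim(u,x0,th,om,P=P,stop=.22,v0=0):
    """u: row targets (one per .125 s) along frame x; returns th,om,x at every DT"""
    t=np.arange(1,len(u)*10+1)*DT
    c=np.interp(t,np.arange(len(u)+1)*.125,np.r_[x0,u])
    x=x0;w=om+P['ga']*v0;out=[]
    for ci in c:
        v=(ci-x)/(P['lag']+DT);x+=v*DT
        om=w-P['ga']*v
        if abs(th)>=stop and om*th>0: om=0;w=P['ga']*v
        th=np.clip(th+om*DT,-stop,stop)
        w+=(P['al']*(th-P['b'])-P['be']*om)*DT
        out.append((th,om,x))
    return np.array(out)
def zz(th,om,P=P):
    ls=(P['be']+np.sqrt(P['be']**2+4*P['al']))/2;return om+ls*(th-P['b'])
def plan(x0,th,om,target,n=8,hold=1,N=22,xlim=None,amax=.05,vmax=.05,u0=None,wth=.15,wx=.5):
    """rows 1..n executed, then 'hold' slots of standing still, then the rest of the horizon"""
    full=lambda q:np.r_[q[:n],[q[n-1]]*hold,q[n:]]
    def res(q):
        u=full(q);s=sim(u,x0,th,om);d=np.diff(np.r_[x0,u]);dd=np.diff(np.r_[0,d])
        over=lambda a,m:np.maximum(np.abs(a)-m,0)*100
        r=[wth*s[::5,0],2*dd,over(d,vmax),over(dd,amax),[8*zz(*s[-1,:2])],wx*(u[-8:]-target),[3*d[-1]]]
        if xlim: r.append(np.maximum(u-xlim[1],0)*100);r.append(np.maximum(xlim[0]-u,0)*100)
        return np.concatenate(r)
    q=np.full(N-hold,x0)+np.linspace(0,target-x0,N-hold) if u0 is None else u0
    o=least_squares(res,q,max_nfev=60);q=o.x.copy();q[:n]=q[:n].round(3)
    u=full(q);return u,sim(u,x0,th,om),o.cost
E
python3 - <<'E'
from mpc import *
for wind in ([.02,-.02,-.06,-.10],[.04,.01,-.03,-.07,-.1]):
  for s in [-1]:
    # wind-up starts at +0.05
    x0=.06
    u0=np.r_[wind,np.linspace(-.06,.08,6),np.full(20-len(wind)-5,.08)]
    u,S,c=plan(x0,.22,0,.0,n=8,hold=1,u0=u0,xlim=(-.1,.1),amax=.05)
    print(c,u.round(3).tolist());print(S[9::10,0].round(3).tolist(),S[-1,:2])
    d=np.diff(np.r_[x0,u]);print(np.diff(np.r_[0,d]).round(3))
E
```

```text
11.748135705080328 [0.044, 0.015, -0.027, -0.077, -0.086, -0.074, -0.054, -0.04, -0.04, -0.031, -0.018, -0.006, 0.003, 0.007, 0.008, 0.007, 0.005, 0.003, 0.002, 0.001, 0.0, -0.0]
[0.22, 0.22, 0.22, 0.22, 0.196, 0.162, 0.132, 0.117, 0.124, 0.133, 0.145, 0.163, 0.193, 0.22, 0.22, 0.22, 0.22, 0.22, 0.22, 0.22, 0.22, 0.22] [0.22 0.  ]
[-0.016 -0.013 -0.013 -0.008  0.041  0.021  0.008 -0.006 -0.014  0.009
  0.003 -0.001 -0.003 -0.004 -0.003 -0.002 -0.001 -0.     0.     0.
  0.     0.   ]
11.748135705080328 [0.044, 0.015, -0.027, -0.077, -0.086, -0.074, -0.054, -0.04, -0.04, -0.031, -0.018, -0.006, 0.003, 0.007, 0.008, 0.007, 0.005, 0.003, 0.002, 0.001, 0.0, -0.0]
[0.22, 0.22, 0.22, 0.22, 0.196, 0.162, 0.132, 0.117, 0.124, 0.133, 0.145, 0.163, 0.193, 0.22, 0.22, 0.22, 0.22, 0.22, 0.22, 0.22, 0.22, 0.22] [0.22 0.  ]
[-0.016 -0.013 -0.013 -0.008  0.041  0.021  0.008 -0.006 -0.014  0.009
  0.003 -0.001 -0.003 -0.004 -0.003 -0.002 -0.001 -0.     0.     0.
  0.     0.   ]
```

Run:
```python
from ang import *
import ang
from scipy.optimize import least_squares
f=eyes.grab_frame('wrist')
m=edges(f['color'],'R')
def r(q):
    o=dict(x0=q[0],y0=q[1],zb=.2544);return np.nan_to_num(m-pred(f,.22,'R',o))
for z in [.2544]:
    s=least_squares(r,[0,0],loss='soft_l1',x_scale=.001,diff_step=1e-3 and None);print(s.x,s.cost,s.fun[::4].round(1))
```

```text
[-0.00164822  0.00175551] 0.5279145555653759 [ 0.2 -0.2 -0.3  0.4 -0.1  0.3 -0.   0.2 -0.1]
```

```bash
sed -i "s/OFF=dict(x0=0.0,y0=0.0/OFF=dict(x0=-0.00165,y0=0.00175/" ang.py
python3 - <<'E'
import mpc; from mpc import *
def run(x0,pre,post,P,stopped=.22):
    S=sim(pre,x0,.22,0,P)
    # continue w/o stop
    n=len(pre)
    def full(q):
        t=np.r_[pre,q];T=np.arange(1,len(t)*10+1)*DT;c=np.interp(T,np.arange(len(t)+1)*.125,np.r_[x0,t]);x=x0;w=0;th=.22;out=[]
        for i,ci in enumerate(c):
            v=(ci-x)/(P['lag']+DT);x+=v*DT;om=w-P['ga']*v
            if i<n*10+5 and th>=.22 and om>0: om=0;w=P['ga']*v
            th+=om*DT;w+=(P['al']*th-P['be']*om)*DT;out.append((th,om,x))
        return np.array(out)
    return full
x0=.08;pre=np.array([.065,.035,-.003,-.043])
full=run(x0,pre,None,P);N=20;n=8
def ex(q): return np.r_[q[:n],q[n-1],q[n:]]
def res(q):
    u=ex(q);s=full(u);a=np.r_[x0,pre,u];d=np.diff(a);dd=np.diff(d)[3:]
    return np.concatenate([.3*s[40::5,0],2*dd,np.maximum(abs(dd)-.045,0)*100,np.maximum(abs(d)-.055,0)*100,[8*zz(*s[-1,:2])],.5*(u[-8:]),np.maximum(abs(u)-.1,0)*100])
o=least_squares(res,np.zeros(N));q=o.x;q[:n]=q[:n].round(3);u=ex(q);S=full(u)
print(u.round(3).tolist());print(S[9::10].round(3)[:,:2].tolist());print(np.diff(np.diff(np.r_[x0,pre,u])).round(3))
for k in [(4.24,1.21,1.07,.03),(4.8,1.2,1.07,.03),(3.7,1.2,1.07,.03),(4.24,1.21,1.07,.06),(4.24,1.21,1.07,.01)]:
    S=run(x0,pre,None,dict(al=k[0],be=k[1],ga=k[2],lag=k[3]))(u);print(k,S[9::10,0].round(3)[4:16].tolist(),[round(zz(*S[i*10-1,:2]),3) for i in (12,13)])
E
```

```text
[0.064, 0.15, 0.182, 0.167, 0.153, 0.144, 0.136, 0.127, 0.127, 0.12, 0.117, 0.114, 0.111, 0.109, 0.108, 0.108, 0.099, 0.043, 0.015, 0.041, 0.128]
[[0.22, 0.0], [0.22, 0.0], [0.22, 0.0], [0.22, 0.0], [0.113, -1.01], [0.012, -0.713], [-0.028, -0.21], [-0.015, 0.172], [0.005, 0.148], [0.018, 0.096], [0.029, 0.085], [0.041, 0.097], [0.047, 0.038], [0.058, 0.106], [0.07, 0.101], [0.083, 0.119], [0.1, 0.143], [0.119, 0.173], [0.143, 0.21], [0.171, 0.241], [0.213, 0.375], [0.301, 0.799], [0.383, 0.648], [0.43, 0.358], [0.437, 0.047]]
[-0.015 -0.008 -0.002  0.147 -0.021 -0.054 -0.047  0.001  0.005  0.001
 -0.001  0.009 -0.007  0.003  0.001  0.001  0.     0.     0.002 -0.01
 -0.047  0.029  0.053  0.062]Traceback (most recent call last):
  File "<stdin>", line 23, in <module>
  File "<stdin>", line 3, in run
  File "mpc.py", line 15, in sim
    w+=(P['al']*(th-P['b'])-P['be']*om)*DT
                    ~^^^^^
KeyError: 'b'
```

```bash
cat > mpc.py <<'E'
import numpy as np
from scipy.optimize import linprog
P=dict(al=4.24,be=1.21,ga=1.07,lag=.03,b=0.0)
DT=.0125
def sim(u,x0,th,om,P=P,nstop=0,w=None):
    """u: row targets (.125 s each) along frame x; +stop active for the first nstop steps; th,om,x every DT"""
    t=np.arange(1,len(u)*10+1)*DT
    c=np.interp(t,np.arange(len(u)+1)*.125,np.r_[x0,u]);x=x0;w=om;out=[]
    for i,ci in enumerate(c):
        v=(ci-x)/(P['lag']+DT);x+=v*DT;om=w-P['ga']*v
        if i<nstop and th>=.22 and om>0: om=0;w=P['ga']*v
        th=th+om*DT;w+=(P['al']*(th-P['b'])-P['be']*om)*DT
        out.append((th,om,x))
    return np.array(out)
def zz(th,om,P=P):
    return om+(P['be']+np.sqrt(P['be']**2+4*P['al']))/2*(th-P['b'])
def plan(x0,th,om,target,pre=(),n=8,hold=1,N=24,xlim=(-.1,.1),amax=.045,vmax=.05,tlim=.1,w=(1,.02,.02,.3),P=P):
    """rows 1..n executed, then 'hold' slots standing, then the rest. LP."""
    k=len(pre);E=np.zeros((N,N-hold));j=0
    for i in range(N): E[i,j if not(n<=i<n+hold) else n-1]=1;j+=0 if n<=i<n+hold else 1
    f=lambda q:sim(np.r_[pre,E@q],x0,th,om,P,nstop=10*k+6 if k else 0)
    z0=np.zeros(N-hold);B=f(z0)if 0 else None
    base=f(np.full(N-hold,x0 if not k else pre[-1]));q0=np.full(N-hold,x0 if not k else pre[-1])
    J=np.stack([f(q0+1e-3*e)-base for e in np.eye(N-hold)],-1)/1e-3
    I=np.arange(10*k+9,10*(k+N),10);m=N-hold
    TH,T0=J[I,0],base[I,0]-J[I,0]@q0
    zr=zz(J[-1,0],J[-1,1],dict(P,b=0));zc=zz(base[-1,0],base[-1,1],P)-zr@q0
    a=np.r_[x0,pre];D=np.vstack([np.zeros((len(a),m)),E]);c=np.r_[a,np.zeros(N)]
    d1,dc=np.diff(D,axis=0),np.diff(c)
    if not k: d1,dc=np.vstack([np.zeros(m),d1]),np.r_[0,dc]
    d2,ddc=np.diff(d1,axis=0),np.diff(dc);s=-N;d1,dc,d2,ddc=d1[s:],dc[s:],d2[s:],ddc[s:]
    # vars q, tm=max|th|, t_i=|th_i|, a_i=|dd_i|, x_i=|u_i-target|
    nv=m+1+3*N;A=[];b=[]
    def add(M,cc,ub,col=None,each=False):
        for sg in (1,-1):
            R=np.zeros((len(M),nv));R[:,:m]=sg*M
            if col is not None:
                if each: R[np.arange(len(M)),col+np.arange(len(M))]=-1
                else: R[:,col]=-1
            A.append(R);b.append(ub-sg*cc)
    add(TH,T0,0,m);add(TH,T0,0,m+1,True);add(d2,ddc,0,m+1+N,True);add(E,-target*np.ones(N),0,m+1+2*N,True)
    add(d1,dc,vmax);add(d2,ddc,amax);mid=(xlim[0]+xlim[1])/2;add(E,-mid*np.ones(N),(xlim[1]-xlim[0])/2)
    cost=np.r_[np.zeros(m),w[0],np.full(N,w[1]),np.full(N,w[3]/5),np.full(N,w[2])]
    Aeq=np.zeros((2,nv));Aeq[0,:m]=zr;Aeq[1,:m]=d1[-1]
    o=linprog(cost,np.vstack(A),np.concatenate(b),Aeq,[-zc,-dc[-1]],bounds=[(None,None)]*nv)
    if o.status: print('LP',o.message);return None,None
    q=o.x[:m].copy();u=E@q;u[:n+hold]=u[:n+hold].round(3);return u,sim(np.r_[pre,u],x0,th,om,P,nstop=10*k+6 if k else 0)
E
python3 - <<'E'
from mpc import *
x0=.09;pre=[.080,.055,.015,-.03]
for am in (.045,.06):
  u,S=plan(x0,.22,0,.05,pre=pre,n=8,hold=1,xlim=(-.098,.2),amax=am)
  if u is None: continue
  print(u.round(3).tolist());print(S[9::10].round(3)[3:,:2].tolist())
  for k in [(4.8,1.2,1.07,.03),(3.7,1.2,1.07,.03),(4.24,1.21,1.07,.06),(4.24,1.21,1.07,.01)]:
    p=dict(al=k[0],be=k[1],ga=k[2],lag=k[3],b=0);S=sim(np.r_[pre,u],x0,.22,0,p,nstop=46);print(k,S[9::10,0].round(3)[4:13].tolist(),[round(zz(*S[i*10-1,:2]),3) for i in (12,13)])
E
```

```text
LP The problem is infeasible. (HiGHS Status 8: model_status is Infeasible; primal_status is None)
LP The problem is infeasible. (HiGHS Status 8: model_status is Infeasible; primal_status is None)
```

```bash
cat > t.py <<'E'
from mpc import *
for x0,pre,am,vm,xl in [(.1,[.09,.06,.015,-.04],.06,.06,.3),(.1,[.09,.06,.015,-.04],.05,.05,.25),(.1,[.09,.055,.005,-.05],.06,.055,.2)]:
  u,S=plan(x0,.22,0,.05,pre=pre,n=8,hold=1,xlim=(-.098,xl),amax=am,vmax=vm)
  if u is None: continue
  print(u.round(3).tolist());print(S[9::10].round(3)[3:,:2].tolist())
  for k in [(4.8,1.2,1.07,.03),(3.7,1.2,1.07,.03),(4.24,1.21,1.07,.06),(4.24,1.21,1.07,.01)]:
    p=dict(al=k[0],be=k[1],ga=k[2],lag=k[3],b=0);S=sim(np.r_[pre,u],x0,.22,0,p,nstop=46);print(k,S[9::10,0].round(3)[4:13].tolist(),[round(zz(*S[i*10-1,:2]),3) for i in (12,13)])
E
python3 t.py
```

```text
[-0.035, 0.025, 0.085, 0.145, 0.153, 0.138, 0.123, 0.108, 0.108, 0.101, 0.094, 0.086, 0.079, 0.072, 0.065, 0.057, 0.05, 0.05, 0.05, 0.05, 0.05, 0.05, 0.05, 0.05]
[[0.22, 0.0], [0.181, -0.345], [0.103, -0.648], [0.03, -0.536], [-0.032, -0.46], [-0.046, -0.027], [-0.031, 0.14], [-0.015, 0.115], [-0.003, 0.094], [-0.004, -0.032], [-0.002, 0.019], [0.0, 0.02], [0.002, 0.018], [0.005, 0.017], [0.007, 0.017], [0.009, 0.019], [0.012, 0.021], [0.014, 0.024], [0.012, -0.027], [0.009, -0.019], [0.007, -0.013], [0.006, -0.008], [0.005, -0.004], [0.005, -0.001], [0.005, 0.002]]
(4.8, 1.2, 1.07, 0.03) [0.182, 0.106, 0.036, -0.022, -0.033, -0.016, 0.004, 0.021, 0.025] [np.float64(0.189), np.float64(0.084)]
(3.7, 1.2, 1.07, 0.03) [0.18, 0.099, 0.023, -0.041, -0.059, -0.047, -0.035, -0.026, -0.031] [np.float64(-0.009), np.float64(-0.156)]
(4.24, 1.21, 1.07, 0.06) [0.193, 0.128, 0.059, -0.001, -0.02, -0.007, 0.014, 0.035, 0.047] [np.float64(0.262), np.float64(0.191)]
(4.24, 1.21, 1.07, 0.01) [0.172, 0.085, 0.012, -0.05, -0.058, -0.044, -0.032, -0.023, -0.032] [np.float64(-0.01), np.float64(-0.167)]
[
[... 1492 characters left out ...]
.005, 0.014], [0.007, 0.015], [0.009, 0.017], [0.012, 0.02], [0.009, -0.025], [0.007, -0.019], [0.005, -0.013], [0.003, -0.009], [0.002, -0.007], [0.002, -0.005], [0.001, -0.003]]
(4.8, 1.2, 1.07, 0.03) [0.182, 0.11, 0.044, -0.01, -0.037, -0.021, 0.001, 0.021, 0.026] [np.float64(0.204), np.float64(0.092)]
(3.7, 1.2, 1.07, 0.03) [0.18, 0.103, 0.031, -0.029, -0.063, -0.054, -0.038, -0.027, -0.032] [np.float64(0.001), np.float64(-0.154)]
(4.24, 1.21, 1.07, 0.06) [0.192, 0.13, 0.064, 0.009, -0.023, -0.016, 0.007, 0.029, 0.041] [np.float64(0.252), np.float64(0.171)]
(4.24, 1.21, 1.07, 0.01) [0.172, 0.09, 0.021, -0.036, -0.065, -0.048, -0.033, -0.023, -0.03] [np.float64(0.009), np.float64(-0.155)]
```

```bash
sed -i 's/lag=.03,b/lag=.012,b/' mpc.py; sed -i 's/^for x0.*/for x0,pre,am,vm,xl in [(.1,[.09,.06,.015,-.035],.05,.05,.25)]:/; s/n=8,hold=1/n=6,hold=2/' t.py; python3 t.py
python3 -m crank '{"dp":[[0.001,0,-0.002],[0.006,-0.001,-0.004],[0.016,-0.003,-0.006],[0.034,-0.006,-0.008],[0.056,-0.010,-0.01],[0.076,-0.0135,-0.01],[0.089,-0.016,-0.01],[0.095,-0.017,-0.01]],"turn":[0,0,0,0,0,0,0,0]}'
python3 -m crank '{"dp":[[0.003,-0.001,0],[0.003,-0.001,0],[0.003,-0.001,0]],"turn":[0,0,0]}'
python3 - <<'E'
from ang import *
for i in range(2):
    s=state();f=eyes.grab_frame('wrist');print(s['time_s'],theta(f),s['tcp_pos'])
E
```

```text
[-0.035, 0.015, 0.065, 0.115, 0.165, 0.215, 0.215, 0.215, 0.198, 0.182, 0.165, 0.149, 0.132, 0.116, 0.099, 0.083, 0.066, 0.05, 0.05, 0.05, 0.05, 0.05, 0.05, 0.05]
[[0.22, 0.0], [0.182, -0.278], [0.11, -0.544], [0.05, -0.427], [0.003, -0.353], [-0.038, -0.311], [-0.076, -0.295], [-0.067, 0.089], [-0.059, 0.045], [-0.041, 0.139], [-0.026, 0.103], [-0.015, 0.078], [-0.006, 0.062], [0.001, 0.052], [0.007, 0.046], [0.013, 0.045], [0.018, 0.046], [0.024, 0.05], [0.03, 0.052], [0.023, -0.063], [0.016, -0.045], [0.011, -0.032], [0.008, -0.022], [0.006, -0.016], [0.004, -0.011]]
(4.8, 1.2, 1.07, 0.03) [0.19, 0.127, 0.071, 0.027, -0.009, -0.04, -0.03, -0.013, 0.014] [np.float64(0.087), np.float64(0.267)]
(3.7, 1.2, 1.07, 0.03) [0.188, 0.12, 0.058, 0.006, -0.037, -0.077, -0.076, -0.068, -0.052] [np.float64(-0.143), np.float64(-0.007)]
(4.24, 1.21, 1.07, 0.06) [0.198, 0.145, 0.088, 0.043, 0.006, -0.026, -0.024, -0.008, 0.019] [np.float64(0.118), np.float64(0.291)]
(4.24, 1.21, 1.07, 0.01) [0.181, 0.108, 0.049, 0.001, -0.04, -0.078, -0.069, -0.061, -0.043] [np.float64(-0.126), np.float64(0.017)]
time_s: 11.12
tcp_pos: [0.6086, -0.2677, 0.2935]
ee_rot: [[0.177, 0.984, -0.001], [0.984, -0.177, 0.0], [0.0, -0.001, -1.0]]
wrist_force: [-0.5, 0.1, -7.7]
gripper_width: 0.0223
grasp_force: 108.6
time_s: 11.5
tcp_pos: [0.6104, -0.2689, 0.2943]
ee_rot: [[0.177, 0.984, -0.0], [0.984, -0.177, 0.0], [0.0, -0.0, -1.0]]
wrist_force: [-0.3, 0.0, -8.3]
gripper_width: 0.0228
grasp_force: 108.6
11.5 {'R': 0.21763576013787853, 'L': 0.22920600826708917} [ 0.61039339 -0.26887354  0.29427999]
11.55 {'R': 0.21750631516589988, 'L': 0.22926187295767997} [ 0.6104741  -0.26880415  0.29431911]
```

```bash
cat > step.py <<'E'
import sys,json
from ang import *
import mpc
from mpc import *
def measure(n=3):
    T,A=[],[]
    for i in range(n):
        s=state();f=eyes.grab_frame('wrist');r=theta(f);T.append(s['time_s']);A.append((r['R'],r['L']));pos=s['tcp_pos']
    A=np.array(A);T=np.array(T);R,L=A[:,0],A[:,1]
    w=np.clip((np.nan_to_num(R,nan=-1)+.06)/.04,0,1)  # trust R unless it nears the bar
    y=np.where(np.isnan(L)|(w>.99),R,np.where(np.isnan(R),L,w*R+(1-w)*L));y=np.where(np.isnan(y),L,y)
    return T,y,A,pos
def fit(T,y,P=mpc.P):
    t=(T-T[0]);te=t[-1]+.05;k=np.round(np.r_[t,te]/.0125).astype(int)
    f=lambda a,b:np.r_[a,sim(np.zeros(6),0,a,b,P)[:,0]][k]
    g=lambda a,b:sim(np.zeros(6),0,a,b,P)[k[-1]-1,:2]
    c=f(0,0)[:-1];J=np.c_[f(1,0)[:-1]-c,f(0,1)[:-1]-c]
    q,*_=np.linalg.lstsq(J,y-c,rcond=None);return g(*q)
E0=np.array([.984,-.177]);S0=np.array([.5127,-.2506])
def spos(p): return float((np.array(p[:2])-S0)@E0)
E
cat > go.py <<'E'
# usage: go.py target n hold xlo xhi amax vmax [s]
from step import *
tg,n,hold,xl,xh,am,vm=map(float,sys.argv[1:8])
T,y,A,pos=measure();th,om=fit(T,y);s=spos(pos)
print('t',T[-1]+.05,'R/L',A.round(3).tolist(),'th,om %.4f %.4f z %.3f'%(th,om,zz(th,om)),'s %.4f'%s,'pos',np.round(pos,4))
u,S=plan(s,th,om,tg,n=int(n),hold=int(hold),xlim=(xl,xh),amax=am,vmax=vm)
if u is not None:
    d=u[:int(n)]-s;print('ds',d.round(3).tolist());print('dp',[[round(float(a*E0[0]),3),round(float(a*E0[1]),3)] for a in d]);print('th',S[9::10,0].round(3)[:int(n)+3].tolist(),'u',u.round(3)[::2].tolist())
E
python3 -m crank '{"dp":[[-0.010,0.002,0],[-0.039,0.007,0],[-0.084,0.015,0],[-0.133,0.024,0]],"turn":[0,0,0,0]}'
python3 -m crank '{"dp":[[0,0,0],[0.049,-0.009,0],[0.098,-0.018,0],[0.148,-0.027,0],[0.197,-0.035,0]],"turn":[0,0,0,0,0]}'
python3 go.py 0.03 5 1 -0.1 0.3 0.04 0.045
```

```text
time_s: 12.1
tcp_pos: [0.4759, -0.2445, 0.2941]
ee_rot: [[0.177, 0.984, 0.0], [0.984, -0.177, -0.0], [-0.0, 0.0, -1.0]]
wrist_force: [-0.5, -0.2, -7.4]
gripper_width: 0.0225
grasp_force: 109.2
time_s: 12.72
tcp_pos: [0.6764, -0.2799, 0.2943]
ee_rot: [[0.177, 0.984, 0.001], [0.984, -0.177, -0.0], [-0.0, 0.001, -1.0]]
wrist_force: [0.8, -0.4, -7.2]
gripper_width: 0.0229
grasp_force: 110.2
t 12.875 R/L [[-0.068, -0.051], [-0.053, -0.037], [-0.067, -0.05]] th,om -0.0470 -0.0118 z -0.141 s 0.1694 pos [ 0.6799 -0.278   0.2911]
ds [-0.04, -0.075, -0.084, -0.094, -0.104]
dp [[-0.04, 0.007], [-0.074, 0.013], [-0.083, 0.015], [-0.093, 0.017], [-0.103, 0.018]]
th [-0.013, 0.015, 0.015, 0.014, 0.015, 0.007, 0.01, 0.015] u [0.129, 0.085, 0.065, 0.054, 0.036, 0.026, 0.027, 0.028, 0.029, 0.03, 0.03, 0.03]
```

```bash
python3 - <<'E'
s=open('step.py').read().split('\n')
i=[k for k,l in enumerate(s) if l.strip().startswith('w=np.clip')][0]
s[i]='    y=np.where(np.isnan(R),L-.016,R)';s.pop(i+1);open('step.py','w').write('\n'.join(s))
E
python3 - <<'E'
from mpc import *
s=.1694
for th,om in [(-.063,0.),(-.063,-.03),(-.06,.03)]:
    u,S=plan(s,th,om,.03,n=5,hold=1,xlim=(-.1,.3),amax=.04,vmax=.045);print((u-s)[:5].round(3),S[9::10,0].round(3)[:8])
E
```

```text
[-0.04  -0.085 -0.116 -0.128 -0.141] [-0.028  0.009  0.028  0.028  0.029  0.019  0.02   0.023]
[-0.04  -0.085 -0.13  -0.147 -0.163] [-0.031  0.002  0.031  0.032  0.032  0.018  0.024  0.032]
[-0.04  -0.057 -0.074 -0.091 -0.108] [-0.021 -0.007  0.003  0.011  0.019  0.012  0.01   0.01 ]
```

```bash
python3 -m crank '{"dp":[[-0.039,0.007,0],[-0.08,0.0145,0],[-0.106,0.019,0],[-0.118,0.021,0]],"turn":[0,0,0,0]}' | head -2
python3 go.py 0.02 5 1 -0.1 0.1 0.025 0.03
```

```text
time_s: 13.38
tcp_pos: [0.5544, -0.259, 0.2949]
t 13.525 R/L [[0.028, 0.042], [0.022, 0.035], [0.018, 0.033]] th,om 0.0136 -0.0805 z -0.043 s 0.0437 pos [ 0.5556 -0.259   0.295 ]
ds [-0.01, -0.018, -0.025, -0.031, -0.037]
dp [[-0.01, 0.002], [-0.017, 0.003], [-0.024, 0.004], [-0.03, 0.005], [-0.036, 0.006]]
th [0.013, 0.013, 0.013, 0.013, 0.013, 0.009, 0.011, 0.013] u [0.034, 0.019, 0.007, 0.001, -0.008, -0.007, -0.001, 0.005, 0.011, 0.017, 0.02, 0.02]
```

```bash
python3 -m crank '{"dp":[[-0.009,0.0015,0],[-0.016,0.003,0],[-0.022,0.004,0],[-0.026,0.0045,0],[-0.026,0.0045,0]],"turn":[0,0,0,0,0]}' | head -2
python3 go.py 0.02 5 1 -0.1 0.1 0.02 0.03
```

```text
time_s: 14.15
tcp_pos: [0.5306, -0.2543, 0.2942]
t 14.3 R/L [[0.005, 0.019], [0.004, 0.017], [0.003, 0.016]] th,om 0.0024 -0.0171 z -0.011 s 0.0188 pos [ 0.5312 -0.2543  0.2942]
ds [-0.004, -0.005, -0.007, -0.008, -0.01]
dp [[-0.004, 0.001], [-0.005, 0.001], [-0.007, 0.001], [-0.008, 0.001], [-0.01, 0.002]]
th [0.004, 0.003, 0.004, 0.003, 0.004, 0.003, 0.003, 0.004] u [0.015, 0.012, 0.009, 0.008, 0.007, 0.008, 0.01, 0.012, 0.014, 0.017, 0.019, 0.02]
```

```bash
python3 -m crank '{"dp":[[-0.003,0.0005,0],[-0.003,0.0005,0],[-0.003,0.0005,0],[-0.003,0.0005,0],[-0.003,0.0005,0],[-0.003,0.0005,0]],"turn":[0,0,0,0,0,0]}' | head -2
python3 go.py 0.02 5 1 -0.1 0.1 0.02 0.03
```

```text
time_s: 15.05
tcp_pos: [0.5279, -0.2537, 0.2941]
t 15.200000000000001 R/L [[-0.002, 0.011], [-0.002, 0.011], [-0.002, 0.011]] th,om -0.0022 0.0005 z -0.006 s 0.0155 pos [ 0.5279 -0.2538  0.2941]
ds [-0.003, -0.003, -0.004, -0.004, -0.004]
dp [[-0.003, 0.001], [-0.003, 0.001], [-0.004, 0.001], [-0.004, 0.001], [-0.004, 0.001]]
th [0.001, 0.001, 0.002, 0.001, 0.001, 0.001, 0.001, 0.001] u [0.012, 0.011, 0.011, 0.011, 0.011, 0.012, 0.013, 0.015, 0.016, 0.017, 0.019, 0.02]
```

```bash
sed -i 's/^T,y,A,pos=measure.*/T,y,A,pos=measure();th,om=fit(T,y);E0=np.array(state()["ee_rot"])[:2,1];s=float((np.array(pos[:2])-np.array([.535,.236]))@E0)/1.0;print("yaw",np.degrees(np.arctan2(E0[1],E0[0])).round(2))/' go.py
python3 -m crank '{"dp":[[0,0,0],[0,0,0],[0,0,0],[0,0,0],[0,0,0],[0,0,0],[0,0,0],[0,0,0]],"turn":[0,0,0,0,0,0,0,0]}' | head -2
python3 go.py 0.08 5 1 -0.1 0.25 0.02 0.03
```

```text
time_s: 16.2
tcp_pos: [0.5279, -0.2537, 0.2941]
t 16.35 R/L [[-0.002, 0.011], [-0.002, 0.011], [-0.002, 0.011]] th,om -0.0022 -0.0001 z -0.006 s 0.0155 pos [ 0.5279 -0.2537  0.2941]
ds [-0.01, -0.01, -0.011, -0.011, -0.009]
dp [[-0.01, 0.002], [-0.01, 0.002], [-0.011, 0.002], [-0.011, 0.002], [-0.009, 0.002]]
th [0.007, 0.007, 0.008, 0.008, 0.006, 0.007, 0.008, 0.008] u [0.005, 0.004, 0.006, 0.007, 0.011, 0.02, 0.032, 0.044, 0.056, 0.067, 0.074, 0.08]sed: -e expression #1, char 151: unknown option to 's'
```

```bash
python3 - <<'E'
s=open('go.py').read()
s=s.replace('s=spos(pos)','E0=np.array(state()["ee_rot"])[:2,1];s=float((np.array(pos[:2])-np.array([.535,.236]))@E0);print("yaw",np.degrees(np.arctan2(E0[1],E0[0])).round(2))')
open('go.py','w').write(s)
E
python3 -m crank '{"dp":[[0,0,0],[0,0,0],[0,0,0],[0,0,0],[0,0,0],[0,0,0],[0,0,0],[0,0,0]],"turn":[0,0,0,0,0,0,0,0]}' | head -2
python3 -m crank '{"dp":[[0,0,0],[0,0,0],[0,0,0],[0,0,0],[0,0,0],[0,0,0],[0,0,0]],"turn":[0,0,0,0,0,0,0]}' | head -2
python3 go.py 0.08 5 1 -0.1 0.25 0.02 0.03
```

```text
time_s: 17.35
tcp_pos: [0.5279, -0.2537, 0.2941]
time_s: 18.23
tcp_pos: [0.5279, -0.2537, 0.2941]
yaw -10.2
t 18.375 R/L [[-0.002, 0.011], [-0.002, 0.011], [-0.002, 0.011]] th,om -0.0024 -0.0011 z -0.008 s 0.0797 pos [ 0.5279 -0.2538  0.2941]
ds [-0.004, -0.005, -0.006, -0.006, -0.006]
dp [[-0.004, 0.001], [-0.005, 0.001], [-0.006, 0.001], [-0.006, 0.001], [-0.006, 0.001]]
th [0.001, 0.001, 0.002, 0.001, 0.001, 0.001, 0.001, 0.001] u [0.076, 0.074, 0.074, 0.073, 0.073, 0.073, 0.075, 0.076, 0.077, 0.078, 0.079, 0.08]
```

```bash
python3 -m crank '{"dp":[[0,0,0.002],[0,0,0.008],[0,0,0.018],[0,0,0.03],[0,0,0.042],[0,0,0.052],[0,0,0.058],[0,0,0.06]],"turn":[0.006,0.024,0.055,0.09,0.123,0.154,0.172,0.178]}' | head -2
python3 go.py 0.0 6 1 -0.1 0.1 0.02 0.03
```

```text
time_s: 19.38
tcp_pos: [0.528, -0.2538, 0.3545]
yaw -0.01
t 19.525000000000002 R/L [[-0.006, 0.01], [-0.006, 0.01], [-0.006, 0.009]] th,om -0.0069 -0.0073 z -0.026 s -0.0071 pos [ 0.5278 -0.2537  0.354 ]
ds [-0.014, -0.016, -0.018, -0.02, -0.022, -0.023]
dp [[-0.014, 0.0], [-0.016, 0.0], [-0.018, 0.0], [-0.02, 0.0], [-0.022, 0.0], [-0.023, 0.0]]
th [0.005, 0.005, 0.005, 0.006, 0.006, 0.006, 0.005, 0.005, 0.006] u [-0.021, -0.025, -0.029, -0.03, -0.031, -0.028, -0.023, -0.018, -0.014, -0.009, -0.004, 0.0]
```

```bash
python3 -m crank '{"dp":[[-0.003,0.006,0],[-0.006,0.022,0],[-0.006,0.046,0],[-0.006,0.076,0],[-0.006,0.108,0],[-0.006,0.138,0],[-0.006,0.154,0],[-0.006,0.16,0]],"turn":[0,0,0,0,0,0,0,0]}' | head -2
python3 go.py 0.0 6 1 -0.1 0.1 0.02 0.03
```

```text
time_s: 20.52
tcp_pos: [0.5218, -0.0925, 0.3542]
yaw -0.05
t 20.675 R/L [[-0.014, 0.002], [-0.014, 0.0], [-0.015, 0.001]] th,om -0.0157 -0.0149 z -0.058 s -0.0129 pos [ 0.5218 -0.0937  0.3541]
ds [-0.02, -0.036, -0.04, -0.045, -0.049, -0.052]
dp [[-0.02, 0.0], [-0.036, 0.0], [-0.04, 0.0], [-0.045, 0.0], [-0.049, 0.0], [-0.052, 0.0]]
th [0.001, 0.013, 0.012, 0.013, 0.013, 0.013, 0.011, 0.011, 0.013] u [-0.033, -0.053, -0.062, -0.065, -0.069, -0.068, -0.057, -0.045, -0.034, -0.023, -0.011, 0.0]
```

```bash
python3 -m crank '{"dp":[[-0.012,0.006,0],[-0.025,0.022,0],[-0.032,0.046,0],[-0.034,0.076,0],[-0.035,0.108,0],[-0.036,0.138,0],[-0.036,0.154,0]],"turn":[0,0,0,0,0,0,0]}' | head -2
python3 go.py 0.0 6 1 -0.12 0.1 0.02 0.03
```

```text
time_s: 21.55
tcp_pos: [0.4847, 0.0628, 0.3542]
yaw 0.09
t 21.7 R/L [[-0.018, -0.002], [-0.017, -0.007], [-0.021, -0.005]] th,om -0.0219 -0.0345 z -0.095 s -0.0500 pos [0.4852 0.0627 0.3542]
LP The problem is infeasible. (HiGHS Status 8: model_status is Infeasible; primal_status is None)
```

Run:
```python
from mpc import *
for th,om in [(-.022,-.0345),(-.020,-.01)]:
  for xl in (-.12,-.14):
    u,S=plan(-.05,th,om,0,n=5,hold=1,xlim=(xl,.1),amax=.035,vmax=.045)
    if u is not None: print((u+.05)[:5].round(3),S[9::10,0].round(3)[:8],u.round(3)[::2])
```

```text
LP The problem is infeasible. (HiGHS Status 8: model_status is Infeasible; primal_status is None)
[-0.035 -0.061 -0.069 -0.077 -0.083] [0.005 0.024 0.025 0.025 0.025 0.02  0.02  0.022] [-0.085 -0.119 -0.133 -0.136 -0.14  -0.14  -0.116 -0.093 -0.07  -0.047
 -0.023  0.   ]
[-0.035 -0.043 -0.048 -0.052 -0.055] [0.01  0.015 0.016 0.016 0.015 0.013 0.014 0.016] [-0.085 -0.098 -0.105 -0.107 -0.108 -0.104 -0.086 -0.068 -0.05  -0.032
 -0.014  0.   ]
[-0.035 -0.043 -0.048 -0.052 -0.055] [0.01  0.015 0.016 0.016 0.015 0.013 0.014 0.016] [-0.085 -0.098 -0.105 -0.107 -0.108 -0.104 -0.086 -0.068 -0.05  -0.032
 -0.014  0.   ]
```

```bash
python3 -m crank '{"dp":[[-0.035,0.004,0],[-0.062,0.01,0],[-0.067,0.016,0],[-0.067,0.02,0]],"turn":[0,0,0,0]}' | head -2
python3 go.py 0.0 5 1 -0.14 0.1 0.03 0.04
```

```text
time_s: 22.2
tcp_pos: [0.4193, 0.0794, 0.3545]
yaw -0.03
t 22.35 R/L [[0.01, 0.019], [0.007, 0.015], [0.003, 0.012]] th,om 0.0003 -0.0591 z -0.058 s -0.1151 pos [0.4198 0.0801 0.3544]
LP The problem is infeasible. (HiGHS Status 8: model_status is Infeasible; primal_status is None)
```

Run:
```python
import mpc
from mpc import *
for b in (0,.008):
 for th,om in [(0.0003,-.059),(.001,-.04)]:
  for xl in (-.17,-.2):
    u,S=plan(-.115,th,om,0,n=6,hold=1,xlim=(xl,.1),amax=.035,vmax=.045,P=dict(mpc.P,b=b),w=(1,.02,.02,.1))
    if u is not None: print(b,om,(u+.115)[:6].round(3),S[9::10,0].round(3)[:8],u.round(3)[::2])
```

```text
0 -0.059 [-0.034 -0.04  -0.048 -0.053 -0.055 -0.055] [0.025 0.024 0.025 0.024 0.022 0.02  0.019 0.019] [-0.149 -0.163 -0.17  -0.17  -0.17  -0.167 -0.146 -0.114 -0.082 -0.05
 -0.018  0.   ]
0 -0.059 [-0.035 -0.041 -0.049 -0.054 -0.058 -0.061] [0.025 0.025 0.026 0.025 0.025 0.026 0.025 0.025] [-0.15  -0.164 -0.173 -0.176 -0.173 -0.162 -0.129 -0.097 -0.065 -0.032
 -0.006  0.   ]
0 -0.04 [-0.025 -0.029 -0.034 -0.038 -0.04  -0.041] [0.019 0.019 0.019 0.02  0.019 0.019 0.019 0.019] [-0.14  -0.149 -0.155 -0.156 -0.152 -0.144 -0.116 -0.089 -0.062 -0.035
 -0.012  0.   ]
0 -0.04 [-0.025 -0.029 -0.034 -0.038 -0.04  -0.041] [0.019 0.019 0.019 0.02  0.019 0.019 0.019 0.019] [-0.14  -0.149 -0.155 -0.156 -0.152 -0.144 -0.116 -0.089 -0.062 -0.035
 -0.012  0.   ]
LP The problem is infeasible. (HiGHS Status 8: model_status is Infeasible; primal_status is None)
0.008 -0.059 [-0.035 -0.056 -0.064 -0.072 -0.077 -0.081] [0.025 0.038 0.038 0.038 0.038 0.038 0.036 0.038] [-0.15  -0.179 -0.192 -0.196 -0.196 -0.188 -0.149 -0.111 -0.079 -0.048
 -0.016  0.   ]
0.008 -0.04 [-0.035 -0.04  -0.046 -0.051 -0.054 -0.055] [0.028 0.028 0.028 0.028 0.028 0.027 0.026 0.026] [-0.15  -0.161 -0.169 -0.17  -0.17  -0.166 -0.146 -0.116 -0.09  -0.069
 -0.048 -0.026]
0.008 -0.04 [-0.035 -0.044 -0.05  -0.055 -0.058 -0.06 ] [0.028 0.032 0.032 0.032 0.032 0.032 0.031 0.032] [-0.15  -0.165 -0.173 -0.175 -0.172 -0.163 -0.129 -0.095 -0.068 -0.041
 -0.014  0.   ]
```

```bash
python3 -m crank '{"dp":[[-0.032,0.012,0],[-0.052,0.038,0],[-0.058,0.068,0],[-0.060,0.094,0],[-0.060,0.108,0]],"turn":[0,0,0,0,0]}' | head -2
python3 go.py 0.0 5 1 -0.22 0.1 0.03 0.04; python3 -c "
from rig import state;s=state();print(s['joints'].round(1) if hasattr(s['joints'],'round') else s['joints'])"
```

```text
time_s: 22.98
tcp_pos: [0.3593, 0.1894, 0.3542]
yaw 0.03
t 23.125 R/L [[0.017, 0.024], [0.3, 0.018], [0.3, 0.02]] th,om 0.4824 2.6733 z 4.000 s -0.1757 pos [0.3593 0.1894 0.3541]
LP The problem is infeasible. (HiGHS Status 8: model_status is Infeasible; primal_status is None)
[-22.3  -4.5  -8.5 112.9  -0.7  71.6 -30.6]
```

```bash
cat >> ang.py <<'E'
def refine(f,g,side,off=0.0):
    """theta by strongest edge near the curve predicted for guess g"""
    gray=cv2.GaussianBlur(f['color'],(3,3),0).astype(float)
    for w in (9,5):
        p=pred(f,g,side);out=[]
        for r,c in zip(ROWS,p):
            c0=int(round(c));cs=np.arange(c0-w,c0+w+1)
            if side=='R' and cs[0]<362: continue
            gr=(np.abs(gray[r,cs+1]-gray[r,cs-1])).sum(1)
            gr=np.where(gr>.35*gr.max(),gr,0)
            k=int(np.argmax(gr));
            if gr[k]<60: continue
            k0,k1=max(k-2,0),k+3;out.append((gr[k0:k1]*cs[k0:k1]).sum()/gr[k0:k1].sum()-c)
        if len(out)<6: return np.nan
        g=g+np.median(out)/118.
    return g
def both(f,g=None):
    t=theta(f)
    if g is None: g=t['L']-.012
    return refine(f,g,'R'),refine(f,g+.012,'L'),t['R'],t['L']
E
python3 - <<'E'
s=open('step.py').read()
s=s.replace("r=theta(f);T.append(s['time_s']);A.append((r['R'],r['L']))","r=both(f,GUESS);T.append(s['time_s']);A.append(r);cv2.imwrite(f'pics/g{i}.png',f['color'])")
s=s.replace("def measure","GUESS=float(sys.argv[8]) if len(sys.argv)>8 else None\ndef measure")
s=s.replace("y=np.where(np.isnan(R),L-.016,R)","y=np.where(np.isnan(R),L-.012,np.where(np.isnan(L),R,(R+L-.012)/2))")
open('step.py','w').write(s)
E
python3 go.py 0.0 5 1 -0.22 0.1 0.03 0.04
```

```text
yaw -0.11
t 23.275000000000002 R/L [[-0.001, 0.022, 0.009, 0.017], [-0.002, 0.021, 0.005, 0.016], [-0.003, 0.02, 0.004, 0.015]] th,om 0.0013 -0.0201 z -0.016 s -0.1756 pos [0.3593 0.1869 0.3538]
ds [-0.023, -0.026, -0.028, -0.029, -0.028]
dp [[-0.023, 0.0], [-0.026, 0.0], [-0.028, 0.0], [-0.029, 0.0], [-0.028, 0.0]]
th [0.02, 0.022, 0.021, 0.021, 0.02, 0.022, 0.021, 0.021] u [-0.199, -0.204, -0.204, -0.201, -0.191, -0.168, -0.136, -0.103, -0.071, -0.038, -0.016, 0.0]
```

```bash
sed -i 's/b=0.0)/b=0.008)/' mpc.py
python3 - <<'E'
import mpc
from mpc import *
for b in (0.004,.010):
 for th,om in [(0.005,-.03)]:
  for xl in (-.22,-.25):
    u,S=plan(-.1756,th,om,0,n=6,hold=1,xlim=(xl,.1),amax=.035,vmax=.045,P=dict(mpc.P,b=b),w=(1,.02,.02,.1))
    if u is not None: print(b,om,(u+.1756)[:6].round(3),S[9::10,0].round(3)[:8],u.round(3)[::2])
E
```

```text
0.004 -0.03 [-0.028 -0.031 -0.034 -0.037 -0.037 -0.034] [0.028 0.028 0.027 0.028 0.027 0.025 0.027 0.027] [-0.204 -0.21  -0.213 -0.21  -0.202 -0.188 -0.151 -0.113 -0.076 -0.039
 -0.006  0.   ]
0.004 -0.03 [-0.028 -0.031 -0.034 -0.037 -0.037 -0.034] [0.028 0.028 0.027 0.028 0.027 0.025 0.027 0.027] [-0.204 -0.21  -0.213 -0.21  -0.202 -0.188 -0.151 -0.113 -0.076 -0.039
 -0.006  0.   ]
0.01 -0.03 [-0.033 -0.036 -0.041 -0.044 -0.044 -0.044] [0.032 0.032 0.032 0.032 0.03  0.029 0.03  0.032] [-0.209 -0.217 -0.22  -0.22  -0.217 -0.207 -0.181 -0.145 -0.112 -0.085
 -0.058 -0.03 ]
0.01 -0.03 [-0.035 -0.039 -0.044 -0.047 -0.049 -0.048] [0.034 0.034 0.035 0.034 0.035 0.034 0.035 0.035] [-0.211 -0.22  -0.225 -0.224 -0.216 -0.203 -0.17  -0.123 -0.088 -0.053
 -0.018  0.   ]
```

```bash
python3 -m crank '{"dp":[[-0.033,0.008,0],[-0.050,0.022,0],[-0.055,0.037,0],[-0.055,0.047,0]],"turn":[0,0,0,0]}' | head -2
python3 go.py 0.0 6 1 -0.25 0.1 0.03 0.04
```

```text
time_s: 23.78
tcp_pos: [0.3039, 0.2352, 0.3543]
yaw -0.01
t 23.925 R/L [[0.033, 0.053, 0.3, 0.048], [0.034, 0.051, 0.3, 0.045], [0.031, 0.052, 0.3, 0.047]] th,om 0.0349 -0.0066 z 0.068 s -0.2307 pos [0.3043 0.2358 0.3543]
ds [0.015, 0.016, 0.02, 0.025, 0.034, 0.043]
dp [[0.015, -0.0], [0.016, -0.0], [0.02, -0.0], [0.025, -0.0], [0.034, -0.0], [0.043, -0.0]]
th [0.021, 0.022, 0.022, 0.021, 0.018, 0.015, 0.022, 0.022, 0.022] u [-0.216, -0.211, -0.197, -0.188, -0.172, -0.147, -0.116, -0.084, -0.052, -0.02, 0.0, 0.0]
```

```bash
python3 -m crank '{"dp":[[0.013,0,0],[0.016,0,0],[0.020,0,0],[0.025,0,0],[0.034,0,0]],"turn":[0,0,0,0,0]}' | head -2
python3 go.py 0.0 6 1 -0.25 0.1 0.03 0.04; cp pics/g2.png pics/chk.png
```

```text
time_s: 24.55
tcp_pos: [0.3382, 0.2353, 0.3541]
yaw -0.03
t 24.7 R/L [[0.017, 0.038, 0.3, 0.034], [0.021, 0.043, 0.3, 0.038], [0.023, 0.044, 0.3, 0.039]] th,om 0.0309 0.0586 z 0.122 s -0.1958 pos [0.3392 0.2352 0.3542]
ds [0.03, 0.043, 0.056, 0.069, 0.081, 0.094]
dp [[0.03, -0.0], [0.043, -0.0], [0.056, -0.0], [0.069, -0.0], [0.081, -0.0], [0.094, -0.0]]
th [0.011, 0.007, 0.005, 0.003, 0.002, -0.0, 0.009, 0.007, 0.003] u [-0.166, -0.14, -0.115, -0.102, -0.076, -0.051, -0.027, -0.007, -0.003, 0.0, 0.0, 0.0]
```

View pics/chk.png

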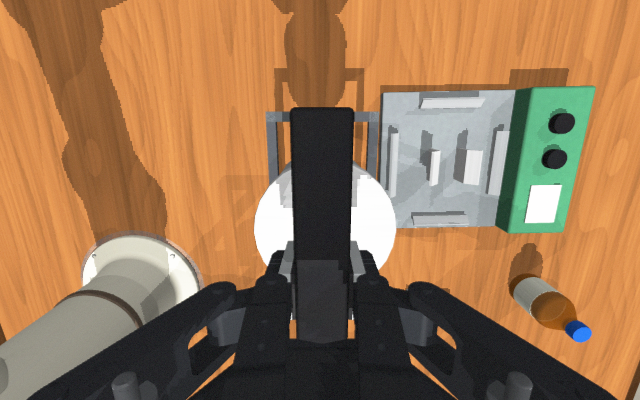

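```bash
python3 -m crank '{"dp":[[0.028,0,0],[0.044,0,0],[0.056,0,0],[0.065,0,0],[0.070,0,0]],"turn":[0,0,0,0,0]}' | head -2
python3 go.py 0.0 6 1 -0.25 0.1 0.03 0.04 0.01
```

```text
time_s: 25.32
tcp_pos: [0.408, 0.2353, 0.354]
yaw 0.01
t 25.475 R/L [[0.004, 0.027, 0.3, 0.022], [0.007, 0.03, 0.3, 0.025], [0.01, 0.032, 0.3, 0.028]] th,om 0.0183 0.0577 z 0.086 s -0.1269 pos [0.4081 0.2352 0.354 ]
ds [0.023, 0.033, 0.042, 0.051, 0.061, 0.07]
dp [[0.023, 0.0], [0.033, 0.0], [0.042, 0.0], [0.051, 0.0], [0.061, 0.0], [0.07, 0.0]]
th [0.004, 0.002, 0.002, 0.001, -0.001, -0.002, 0.004, 0.004, 0.003] u [-0.104, -0.085, -0.066, -0.057, -0.043, -0.03, -0.018, -0.013, -0.007, -0.002, 0.002, 0.007]
```

```bash
python3 -m crank '{"dp":[[0.018,0,0],[0.030,0,0],[0.038,0,0],[0.043,0,0],[0.045,0,0]],"turn":[0,0,0,0,0]}' | head -2
python3 go.py 0.0 6 1 -0.25 0.1 0.03 0.04 0.01
```

```text
time_s: 26.1
tcp_pos: [0.453, 0.2352, 0.3539]
yaw 0.01
t 26.25 R/L [[0.008, 0.03, 0.3, 0.026], [0.01, 0.032, 0.3, 0.028], [0.012, 0.034, 0.3, 0.03]] th,om 0.0189 0.0384 z 0.068 s -0.0822 pos [0.4528 0.2353 0.354 ]
ds [0.019, 0.027, 0.035, 0.044, 0.052, 0.06]
dp [[0.019, 0.0], [0.027, 0.0], [0.035, 0.0], [0.044, 0.0], [0.052, 0.0], [0.06, 0.0]]
th [0.006, 0.004, 0.002, -0.0, -0.002, -0.004, 0.0, 0.002, 0.003] u [-0.063, -0.047, -0.03, -0.022, -0.017, -0.012, -0.008, -0.005, -0.001, 0.001, 0.004, 0.006]
```

```bash
python3 -m crank '{"dp":[[0.014,0,0],[0.023,0,0],[0.029,0,0],[0.033,0,0],[0.034,0,0]],"turn":[0,0,0,0,0]}' | head -2
python3 go.py 0.0 6 1 -0.25 0.1 0.03 0.04 0.01
```

```text
time_s: 26.88
tcp_pos: [0.487, 0.2352, 0.3539]
yaw 0.01
t 27.025000000000002 R/L [[0.009, 0.032, 0.3, 0.028], [0.011, 0.033, 0.3, 0.029], [0.011, 0.034, 0.3, 0.031]] th,om 0.0183 0.0270 z 0.055 s -0.0482 pos [0.4868 0.2353 0.354 ]
ds [0.015, 0.03, 0.036, 0.04, 0.044, 0.048]
dp [[0.015, 0.0], [0.03, 0.0], [0.036, 0.0], [0.04, 0.0], [0.044, 0.0], [0.048, 0.0]]
th [0.008, -0.002, -0.004, -0.003, -0.002, -0.003, 0.0, 0.002, 0.004] u [-0.033, -0.012, -0.004, 0.0, 0.0, 0.0, 0.0, 0.0, 0.0, 0.0, 0.0, 0.0]
```

```bash
python3 -m crank '{"dp":[[0.013,0,0],[0.022,0,0],[0.028,0,0],[0.031,0,0],[0.032,0,0]],"turn":[0,0,0,0,0]}' | head -2
python3 go.py 0.0 6 1 -0.25 0.1 0.03 0.04 0.01
```

```text
time_s: 27.65
tcp_pos: [0.5189, 0.2352, 0.3539]
yaw 0.02
t 27.8 R/L [[0.005, 0.029, 0.3, 0.025], [0.006, 0.03, 0.3, 0.026], [0.008, 0.031, 0.3, 0.027]] th,om 0.0147 0.0249 z 0.043 s -0.0162 pos [0.5188 0.2353 0.354 ]
ds [0.016, 0.032, 0.035, 0.035, 0.035, 0.035]
dp [[0.016, 0.0], [0.032, 0.0], [0.035, 0.0], [0.035, 0.0], [0.035, 0.0], [0.035, 0.0]]
th [0.003, -0.009, -0.008, -0.004, -0.001, 0.0, 0.001, 0.004, 0.006] u [0.0, 0.019, 0.019, 0.019, 0.014, 0.009, 0.007, 0.005, 0.003, 0.002, 0.001, 0.0]
```

```bash
python3 -m crank '{"dp":[[0.012,0,0],[0.022,0,0],[0.026,0,0],[0.027,0,0],[0.027,0,0]],"turn":[0,0,0,0,0]}' | head -2
python3 go.py 0.0 6 1 -0.25 0.1 0.03 0.04 0.01
```

```text
time_s: 28.42
tcp_pos: [0.5457, 0.2353, 0.3539]
yaw 0.02
t 28.575 R/L [[0.001, 0.025, 0.296, 0.019], [0.002, 0.025, 0.296, 0.019], [0.002, 0.026, 0.294, 0.019]] th,om 0.0079 0.0041 z 0.004 s 0.0106 pos [0.5456 0.2354 0.3541]
ds [0.004, 0.009, 0.007, 0.005, 0.002, 0.0]
dp [[0.004, 0.0], [0.009, 0.0], [0.007, 0.0], [0.005, 0.0], [0.002, 0.0], [0.0, 0.0]]
th [0.004, 0.0, 0.002, 0.005, 0.007, 0.008, 0.008, 0.008, 0.009] u [0.015, 0.018, 0.013, 0.011, 0.008, 0.006, 0.005, 0.003, 0.002, 0.001, 0.0, -0.0]
```

```bash
python3 -m crank '{"dp":[[0.001,0,0],[0.002,0,0],[0.002,0,0],[0.002,0,0],[0.002,0,0],[0.002,0,0]],"turn":[0,0,0,0,0,0]}' | head -2
python3 go.py 0.0 6 1 -0.25 0.1 0.03 0.04 0.01
```

```text
time_s: 29.32
tcp_pos: [0.5478, 0.2353, 0.3541]
yaw 0.0
t 29.475 R/L [[0.001, 0.025, 0.277, 0.016], [0.001, 0.025, 0.275, 0.016], [0.001, 0.025, 0.278, 0.016]] th,om 0.0071 -0.0005 z -0.003 s 0.0129 pos [0.5479 0.2353 0.3541]
ds [0.001, 0.002, 0.001, -0.001, -0.002, -0.004]
dp [[0.001, 0.0], [0.002, 0.0], [0.001, 0.0], [-0.001, -0.0], [-0.002, -0.0], [-0.004, -0.0]]
th [0.006, 0.005, 0.006, 0.007, 0.008, 0.009, 0.008, 0.008, 0.009] u [0.014, 0.014, 0.011, 0.009, 0.007, 0.005, 0.004, 0.003, 0.002, 0.001, 0.0, -0.0]
```

```bash
python3 -m crank '{"dp":[[0,0,0],[0,0,0],[0,0,0],[0,0,0]],"turn":[0,0,0,0]}' | head -2
python3 - <<'E'
from step import *
C={n:cam(n) for n in ['scene','side']}
for t in ['bar','seat','catch']:
    o=[(*C[n],q[0]['at']) for n in C for q in [eyes.pinpoint(t,n)] if q]
    if len(o)>1: X,e=tri(o);print(t,X.round(4),e)
f,R,p=cam('wrist');s=state();print(both(f,.01),s['time_s'])
q=eyes.pinpoint('seat','wrist');print(q[:1]); q and print(onz(f,R,p,q[0]['at'],.02),s['tcp_pos'])
cv2.imwrite('pics/w9.png',f['color'])
E
```

```text
time_s: 29.98
tcp_pos: [0.5479, 0.2352, 0.3541]
bar [0.55   0.2358 0.3626] [[-0.3, 0.8], [-0.5, -0.7]]
seat [0.5314 0.2334 0.0117] [[-1.7, 2.8], [-2.2, -2.6]]
catch [0.5391 0.2436 0.0634] [[-1.2, 2.0], [-1.5, -1.8]]
(np.float64(0.0013667293857975563), np.float64(0.024828521364575414), 0.2741844246422142, 0.016110637025211413) 30.425
[]
```

View pics/w9.png

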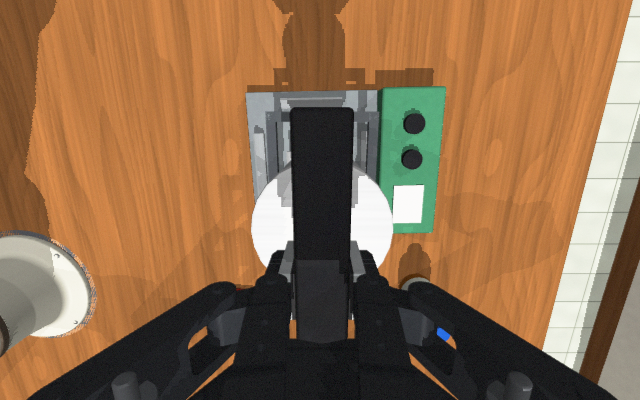

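```bash
python3 -m crank '{"dp":[[-0.003,0,-0.006],[-0.007,0,-0.018],[-0.010,0,-0.030],[-0.012,0,-0.042],[-0.012,0,-0.053],[-0.012,0,-0.063],[-0.012,0,-0.072],[-0.012,0,-0.078]],"turn":[0,0,0,0,0,0,0,0]}'
python3 -m crank '{"dp":[[0,0,-0.002],[0,0,-0.003],[0,0,-0.003]],"turn":[0,0,0]}'
python3 - <<'E'
from step import *
f,R,p=cam('wrist');print(both(f,.01));g=eyes.grab_frame('scene');cv2.imwrite('pics/d1.png',cv2.resize(g['color'][100:280,300:500],(660,594)))
E
```

```text
time_s: 31.48
tcp_pos: [0.5359, 0.2352, 0.2754]
ee_rot: [[0.0, 1.0, -0.0], [1.0, -0.0, -0.0], [-0.0, -0.0, -1.0]]
wrist_force: [-0.0, -0.1, -7.9]
gripper_width: 0.0222
grasp_force: 111.5
time_s: 31.85
tcp_pos: [0.536, 0.2352, 0.2744]
ee_rot: [[0.0, 1.0, 0.001], [1.0, -0.0, 0.0], [0.0, 0.001, -1.0]]
wrist_force: [-4.3, -2.9, 4.0]
gripper_width: 0.0222
grasp_force: 113.2
(np.float64(-0.0005420010754675854), np.float64(0.023853151673788806), 0.3, -0.024626530875056497)
```

View pics/d1.png

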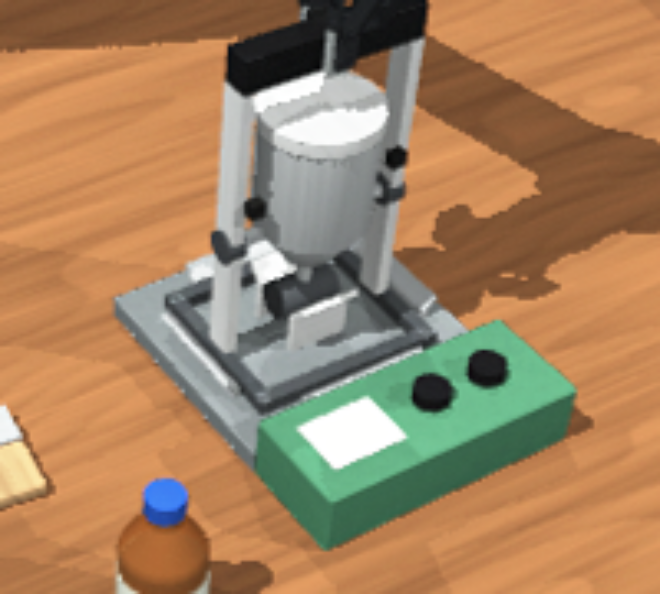

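```bash
python3 -m crank '{"dp":[[0,0,0],[0,0,0],[0,0,0],[0,0,0],[0,0,0],[0,0,0]],"turn":[0,0,0,0,0,0]}' 0.07 20 | tail -3
python3 -m crank '{"dp":[[0,0,0.01],[0,0,0.03],[0,0,0.06],[0,0,0.09],[0,0,0.12],[0,0,0.15],[0,0,0.15],[0,0,0.15]],"turn":[0,0,0,0,0,0,0,0]}'
python3 - <<'E'
from h import *
C={n:cam(n) for n in ['scene','side']}
for t in ['frame','bar','hopper_lid','seat']:
    o=[(*C[n],q[0]['at']) for n in C for q in [eyes.pinpoint(t,n)] if q]
    if len(o)>1: X,e=tri(o);print(t,X.round(4),e)
m=np.hstack([cv2.resize(C[n][0]['color'][y:y+180,x:x+120],(400,600)) for n,x,y in [('scene',330,80),('side',185,70)]]);cv2.imwrite('pics/end.png',m)
E
```

```text
wrist_force: [-0.0, -1.0, 0.1]
gripper_width: 0.0701
grasp_force: 0.0
time_s: 33.7
tcp_pos: [0.5356, 0.2352, 0.4227]
ee_rot: [[-0.0, 1.0, -0.0], [1.0, 0.0, -0.0], [-0.0, -0.0, -1.0]]
wrist_force: [-0.2, -0.6, -0.8]
gripper_width: 0.0703
grasp_force: 0.0
frame [0.5301 0.2426 0.0237] [[-0.6, 1.0], [-0.8, -0.9]]
bar [0.5342 0.2363 0.2785] [[-0.4, 0.8], [-0.5, -0.8]]
hopper_lid [0.5853 0.2305 0.1517] [[12.3, -29.4], [21.4, 22.8]]
seat [0.5323 0.232  0.0192] [[-0.4, 0.7], [-0.5, -0.6]]
```

View pics/end.png

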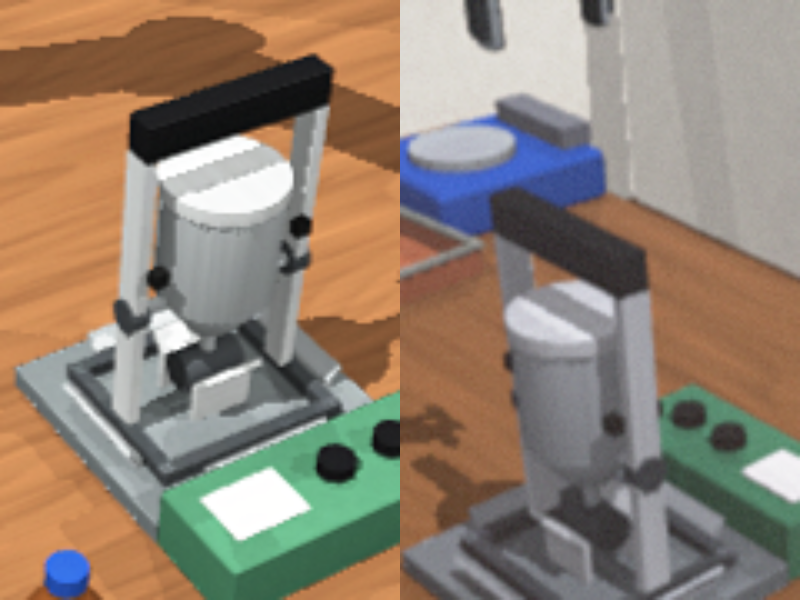

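The frame sits flat in the pocket (foot inside the rims), the tail is between the cheeks, the hopper is upright and the gripper is clear above it.

```bash
python3 -m crank '{"dp":[[0,0,0],[0,0,0],[0,0,0],[0,0,0]],"turn":[0,0,0,0]}' | head -1; python3 -c "
from rig import workorder;print(workorder.finish_job())"
```

```text
time_s: 34.7
the job is handed in; nothing more can be done
None
```

I balanced the hopper where it stood and carried it over, docked the frame with the tail weight in the catch, let go, and handed the job in at about 35 s; the hand-in returned no verdict, but the last pictures show the frame seated, the hopper upright and the gripper clear.

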